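# Press a freshly glued block in the screw press

### The job

A new felt sole has just been glued to the small brown wooden sanding block: put it in the press to set. Lay the block, sole down as it stands, flat and square in the wooden nest of the press's pulled-out bed, push the bed fully home under the screw, then wind the handwheel clockwise (seen from above), a little over one full turn, until it comes to its stop and the pressure plate bears on the block. Leave the grey pumice block, the cement can and the mug where they are.

Things in the scene. Friction and masses are not known exactly. Their poses are not given: they have to be found in the camera images.
- edge_block: loose brown wooden block with a thin grey felt sole, 34 x 70 x 28 mm (x, y, z), about 90 g; origin at the centre of its underside, z up, y along its 70 mm length. It stands on its sole on the table, on the robot's side of the press or to the right of it. Grip it across the 34 mm.
- pumice_block: loose grey pumice block, 55 x 85 x 22 mm; origin at the centre of its underside. Not to be moved.
- cement_can: loose round can with a black cap, 66 mm diameter, 105 mm high, behind the press; origin at the centre of its underside. Not to be moved.
- tea_mug: loose green and white mug, 78 mm diameter, 101 mm high, with a handle, behind the press; origin at the centre of its underside. Not to be moved.
- nest (a point): centre of the floor of the rectangular pocket in the wooden nest board on the press bed, 44 mm above the table. The pocket is 73 mm along the point's x, 37 mm along its y and 10 mm deep with a 2 mm chamfer at the mouth; the board (106 x 82 mm) has its top 54 mm above the table, so the seated block stands 18 mm proud. x points along the slide, toward home under the screw; z up. Moves with the bed.
- bed_knob (a point): mid-height of the upright black barrel handle (25 mm diameter, from 44 to 89 mm above the table) on the push bar of the bed, 146 mm from the nest centre on the side away from the screw; the point is 68 mm above the table. Same axes as nest. Grip it or push it to slide the bed.
- bed (a joint): how far the bed is pulled out of the press, m: 0 = fully home (nest centre under the screw, against the back stop), 0.15 = fully out. Moves along the nest's x axis; about 2 N of friction.
- wheel_axis (a point): point on the vertical axis of the handwheel, at the height of the middle of the crank grip, 226 mm (within 2 mm) above the table. The wheel is 133 mm in diameter, its rim top 199 mm above the table; the steel screw rises through its hub to at most 236 mm. Columns stand 66 mm either side of the axis (along the point's y) under a crosshead. Fixed to the press; x as for nest.
- crank_knob (a point): mid-height of the upright black revolving crank grip on the wheel rim (25 mm diameter at the middle, from 202 to 247 mm above the table), 60 mm from the wheel axis; it turns freely on its pin, so it can be held from above with a constant gripper heading while it goes round. Its own heading has no meaning.
- handwheel (a joint): turn of the handwheel, rad, growing clockwise seen from above: 0 = plate fully up, 6.8 = its stop. One turn lowers the plate 20 mm; the plate meets a seated block at about 6.0 and is sprung, so the wheel goes on to its stop. About 2 N at the grip; it stays where it is left.
- pressure_plate: wooden pressure plate, 94 x 62 x 8 mm, sprung under the platen; its underside is 91 mm above the table when the wheel is at 0 (block top when seated: 72 mm). Its origin is on the wheel axis, 91 mm below its underside.

How it is judged:
By the outcome, as a careful person would: the job done as asked, in the order asked, and still so for the second after the job is handed in, with the robot touching nothing.
It also fails if it takes over 72 s, if anything falls off the work surface, if the arm or the gripper's body presses on something with over 40 N, if the wrist force passes 120 N, or if a joint passes its speed limit or range.

### The arm

A 6-joint arm with a two-finger parallel gripper is mounted at the origin on the work surface; the furniture and walls round the work are solid. World frame = base frame: x ahead of the robot, y to its left, z up, the work surface at z = 0. Lengths are in m, angles in rad, forces in N, time in s.
With the tool pointing down it reaches from about 0.325 to 0.9 m from the base axis. Payload 3.5 kg.
Tool frame: the origin (TCP) lies midway between the tips of the shut fingers; the grasp point (between the pads) lies 19 mm behind it; z points along the fingers, y is the line along which they close (so a half turn about z gives the same grasp; the last joint's range is limited). The gripper opens to 85 mm and grips with 20 to 120 N. Pads are 22 mm wide; open, the fingers measure 114 mm over their backs; the gripper's body (76 mm by 85 mm) begins 54 mm behind the grasp point. The pads swing forward as they close: fully open they stand 13 mm farther back than shut.
Start: joints at [1.209, 0.276, -0.026, 1.268, 0, 1.467], TCP at [0.16, 0.604, 0.193] pointing down, gripper open.
Joint ranges: [-3.12, 3.12], [-0.85, 1.88], [-1.08, 1.24], [-1.95, 2.15], [-1.57, 1.53], [-3.14, 3.14]. Speed limits (rad/s): [2.57, 2.57, 3.14, 3.14, 3.14, 3.14].

### API

Orientations are given as a unit quaternion [x, y, z, w].
In Python, from workcell import bot, viewer, workorder gives the robot as it stands. The module is installed in compiled form; this text tells all that it offers.
- The arm moves only by the tool drive_tool, never from a script. Its argument "targets" is text: rows parted by semicolons, each of 7 numbers parted by spaces: the shift along the tool's x, y, z as a fraction of full scale, then the turn, a rotation vector about the tool's x, y, z as a fraction of full scale, then the opening, from -1 (shut) to 1 (fully open). In form: tx ty tz rx ry rz hand; .... A call has 1 to 5 rows; each row shifts and turns the commanded pose from where the row before left it, along the tool's axes as they then stand; what a row does not reach is not made up. Full scale, the value 1, is 0.25 m for a shift and 90 degrees for a turn. A row lasts 1/12 s, in which the tool goes at most 41.7 mm and 7.16 degrees, less where a joint would pass 70% of its speed; a pose out of reach is approached as far as the arm can. A call with a number of a shift or a turn outside -1 to 1 is refused whole. A call with a gripper value outside its range is refused whole. The fingers move at their own pace and stop on an object; the grip force is fixed at half the most. Time passes only in rows, so rows that do not move let the fingers close. It gives the time, the measured TCP pose, the force, the opening and the grip force at its end, in the units of the state.
- bot.get_state(): the state, without advancing time (a new reading comes with each control period).
- viewer.get_image(name): name is "side" or "top"; returns a dict with "img" (400x640x3 uint8, blue, green, red), "intrinsics" (3x3 intrinsics, pixels), "extrinsics" (4x4, takes a point from camera to world coordinates). Camera axes: x right, y up, looking along -z (the intrinsics and any distortion apply to the point x, -y, -z); pixel columns grow to the right and rows downward; lengths in m; the calibration is good to about 2 mm. A picture is of the moment at which its call begins. There is no depth.
- workorder.finish_job(): hands the job in; it is judged then, once.
The state is a dict: "time": time; "joint_positions": joint angles; "qvel": joint speeds; "tau": joint torques, N m; "eef_pos": TCP position; "tool_rot": TCP orientation; "force": force on the tool from outside, world axes, zero at the start; "wrist_torque": the same for the moment, N m; "grip_width": finger opening in m; "grasp_force": force on a finger pad.
Only numpy, scipy, OpenCV 4.12 (cv2) and the standard library are available. Lean on these libraries where they do the work, as an engineer would, in place of code of your own. Each camera call takes 0.05 s, during which the arm holds its last target. There are 200 camera calls.

## Working session

There is one attempt and no reset: what is moved stays moved. The work goes in short steps, Python scripts to look and compute and a tool call to move; the robot and the scene stay as the last step left them, time stands still between calls to the robot, and variables do not carry over. Pictures are saved under pics/ and viewed, at most 10 in all, crops included, and the job is handed in when it is done.

Besides the shell and the picture viewer there is one more tool, called after "Emit:" in YAML: its name, and indented under it one key for each argument. drive_tool: Moves the arm, as the interface text tells. Shift numbers are shares of 0.25 m and turn numbers shares of 90 degrees, none past 1 either way. Its arguments: {"type":"object","properties":{"targets":{"type":"string"}},"required":["targets"]}

```bash
mkdir -p pics; python3 - <<'E'
from workcell import bot, viewer
import cv2,numpy as np
s=bot.get_state(); print({k:np.round(v,3).tolist() for k,v in s.items()})
for n in("side","top"):
    d=viewer.get_image(n); cv2.imwrite(f"pics/{n}0.png",d["img"]); np.savez(f"cam_{n}.npz",K=d["intrinsics"],E=d["extrinsics"]); print(n,d.keys(),np.round(d["intrinsics"],1).tolist(),np.round(d["extrinsics"],3).tolist())
E
```

```text
{'time': 0.0, 'joint_positions': [1.209, 0.277, -0.028, 1.268, -0.0, 1.467], 'qvel': [0.0, -0.002, 0.001, -0.001, 0.001, 0.002], 'tau': [-0.003, -44.551, 29.521, 0.016, -0.0, -0.0], 'eef_pos': [0.16, 0.603, 0.192], 'tool_rot': [0.129, 0.992, -0.001, -0.0], 'force': [0.017, -0.218, 0.662], 'wrist_torque': [-0.023, -0.002, -0.005], 'grasp_force': 0.0, 'grip_width': 0.085}
side dict_keys(['img', 'intrinsics', 'extrinsics']) [[394.9, 0.0, 320.1], [0.0, 394.9, 204.9], [0.0, 0.0, 1.0]] [[0.999, 0.013, -0.047, 0.51], [-0.048, 0.442, -0.896, -1.069], [0.009, 0.897, 0.442, 0.651], [0.0, 0.0, 0.0, 1.0]]
top dict_keys(['img', 'intrinsics', 'extrinsics']) [[425.1, 0.0, 319.9], [0.0, 425.1, 195.1], [0.0, 0.0, 1.0]] [[0.003, 0.989, -0.147, 0.389], [-1.0, 0.003, 0.001, -0.062], [0.001, 0.147, 0.989, 1.314], [0.0, 0.0, 0.0, 1.0]]
```

View pics/side0.png

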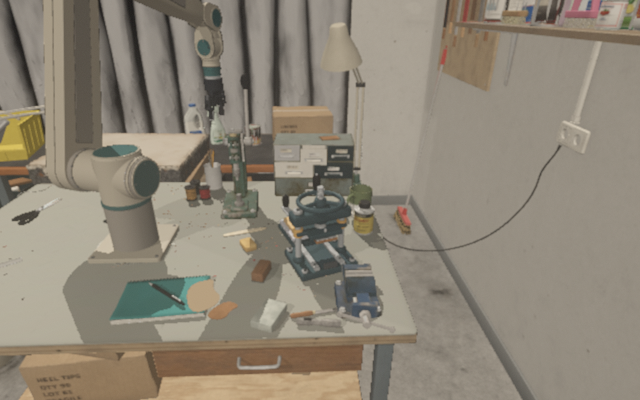

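View pics/top0.png

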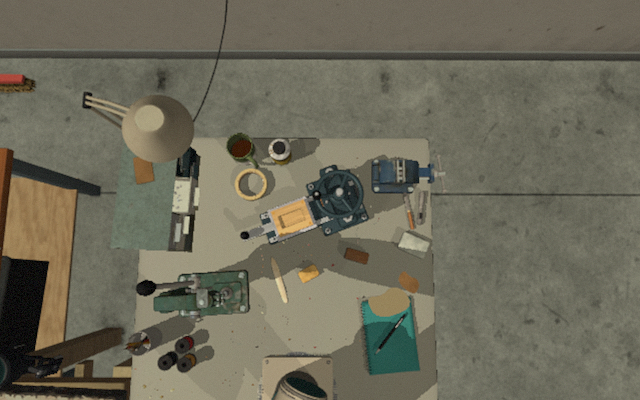

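The side view shows the block at (261,270) and the wheel at (322,203). The top view shows the block at (356,255), wheel hub (338,192), crank grip about (317,196), nest (293,217), bed knob (244,235) and pumice (413,241). I'll enlarge it for accuracy.

```bash
cat > h.py <<'E'
import numpy as np,cv2
def cam(n):
    d=np.load(f"cam_{n}.npz"); return d["K"],d["E"]
def ray(n,uv):
    K,E=cam(n); p=np.linalg.inv(K)@[uv[0],uv[1],1]; v=E[:3,:3]@[p[0],-p[1],-p[2]]; return E[:3,3],v
def onz(n,uv,z):
    o,v=ray(n,uv); return o+v*(z-o[2])/v[2]
def proj(n,P):
    K,E=cam(n); c=E[:3,:3].T@(np.array(P)-E[:3,3]); q=K@[c[0],-c[1],-c[2]]; return q[:2]/q[2]
E
python3 - <<'E'
import cv2,numpy as np
from h import *
t=cv2.imread("pics/top0.png"); s=cv2.imread("pics/side0.png")
a=cv2.resize(t[155:275,235:395],None,fx=5,fy=5,interpolation=cv2.INTER_CUBIC); cv2.imwrite("pics/topc.png",a)
b=cv2.resize(s[175:295,235:395],None,fx=5,fy=5,interpolation=cv2.INTER_CUBIC); cv2.imwrite("pics/sidec.png",b)
hsv=cv2.cvtColor(t,cv2.COLOR_BGR2HSV); print("block px",t[255,356],hsv[255,356],"table",hsv[262,375],hsv[255,335])
for y,x in((217,293),(212,275),(235,244),(196,317)): print(y,x,hsv[y,x])
E
```

```text
block px [36 59 85] [ 14 147  85] table [ 30  46 100] [28 45 97]
217 293 [ 18 141 205]
212 275 [ 18 138 204]
235 244 [ 0  0 31]
196 317 [10 38 20]
```

View pics/topc.png

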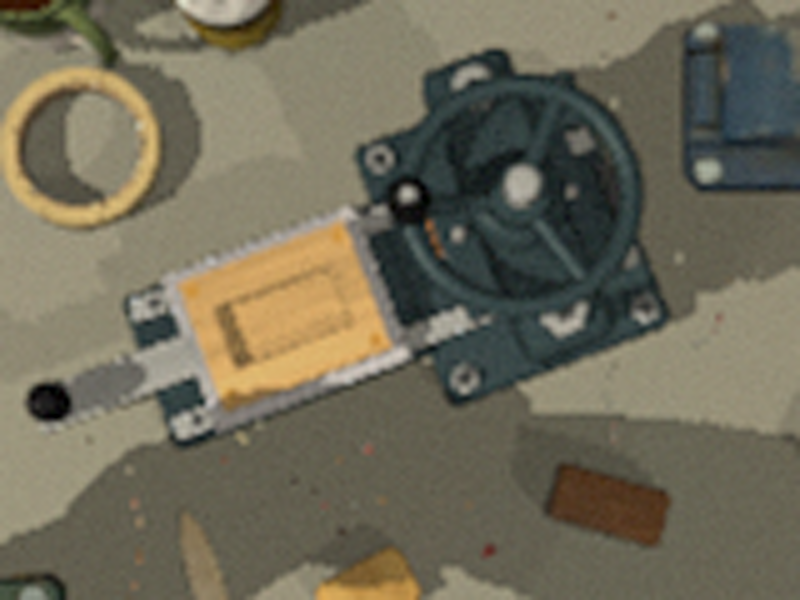

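View pics/sidec.png

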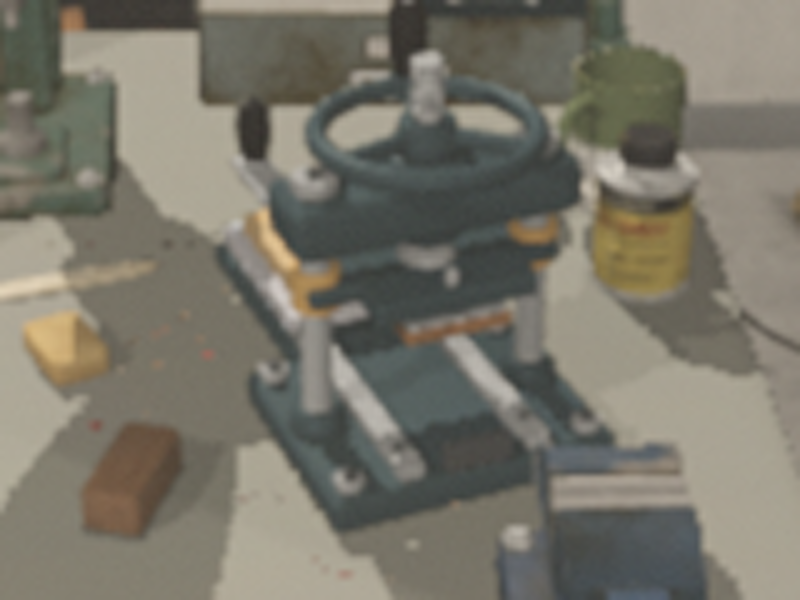

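The crops (5x) show: top view, block corners near (560,463)-(668,492)-(657,545)-(548,515); board corners about (180,280),(345,220),(397,345),(225,408); bed knob top (48,400); crank top (408,198); screw top (522,185). In the side crop, the bed knob is at (253,130) and the crank grip at about (408,30).

```bash
python3 - <<'E'
import cv2,numpy as np
from h import *
t=cv2.imread("pics/top0.png"); s=cv2.imread("pics/side0.png")
px=lambda U,V:((U+.5)/5-.5+235,(V+.5)/5-.5+155)
def mm(im,roi,lo,hi,k=6):
    x0,y0,x1,y1=roi; b=cv2.resize(im[y0:y1,x0:x1],None,fx=k,fy=k,interpolation=cv2.INTER_CUBIC)
    m=cv2.inRange(cv2.cvtColor(b,cv2.COLOR_BGR2HSV),lo,hi)
    c=max(cv2.findContours(m,0,1)[0],key=cv2.contourArea)[:,0].astype(float)
    return (c+.5)/k-.5+[x0,y0]
def rect(c,z):
    P=np.array([onz("top",p,z)[:2] for p in c]); (cx,cy),(w,h),a=cv2.minAreaRect((P*1000).astype(np.float32))
    return cx,cy,w,h,a
c=mm(t,(335,240,380,270),(0,105,40),(22,255,255)); r=rect(c,.028); print("block",np.round(r,1)); print("centroid",np.round(onz("top",c.mean(0),.028),4))
c=mm(t,(260,190,325,245),(10,90,80),(30,255,255)); r=rect(c,.054); print("board",np.round(r,1))
K=onz("top",px(48,400),.089); W=onz("top",px(522,185),.236); C=onz("top",px(408,200),.247)
print("knob",K,"wheel",W,"crank",C)
d=W-K; print("dist",np.hypot(*d[:2]),"ang",np.degrees(np.arctan2(d[1],d[0])),"crank r",np.hypot(*(C-W)[:2]),np.degrees(np.arctan2((C-W)[1],(C-W)[0])))
# side checks
for n,P in(("knob",[*K[:2],.089]),("wheel",[*W[:2],.236]),("crank",[*C[:2],.247])):
    q=proj("side",P); print(n,"side crop",(q-[235,175])*5)
for U,V in((218,305),(335,268),(352,330),(238,367)): print("pocket",onz("top",px(U,V),.054)[:2].round(4))
E
```

```text
block [ 397.6 -173.    69.2   33.3   73.9]
centroid [ 0.3977 -0.1729  0.028 ]
board [508.   20.7  83.6 106.8  21.2]
knob [0.45567755 0.15392943 0.089     ] wheel [ 0.5584316  -0.11211382  0.236     ] crank [ 0.54881854 -0.05371502  0.247     ]
dist 0.2851971276507911 ang -68.88191146513145 crank r 0.05918471478927311 99.34766453718015
knob side crop [250.95293468  97.86368406]
wheel side crop [422.04205221  53.40459144]
crank side crop [399.88000987  -6.83477367]
pocket [0.5142 0.0606]
pocket [ 0.5366 -0.0088]
pocket [ 0.4996 -0.0192]
pocket [0.4774 0.0481]
```

```bash
cat >> h.py <<'E'
def plan(wps,state=None):
    """wps: (x,y,z,heading of tool y in deg,rows). Prints fractions along tool x y z and turn about tool z."""
    from scipy.spatial.transform import Rotation as R
    if state is None:
        from workcell import bot; state=bot.get_state()
    p=np.array(state["eef_pos"]); M=R.from_quat(state["tool_rot"]).as_matrix(); h=np.degrees(np.arctan2(M[1,1],M[0,1]))
    print("at",p.round(4),"yaw %.1f"%h,"tilt",M[:2,2].round(4),"t %.2f"%state["time"])
    for x,y,z,g,n in wps:
        g=h+(g-h+180)%360-180; d=(np.array([x,y,z])-p)/n; dh=(g-h)/n; print("-> ",x,y,z,g)
        for i in range(n):
            a=np.radians(h+dh*i); Y=np.array([np.cos(a),np.sin(a),0]); Z=np.array([0,0,-1]); X=np.cross(Y,Z)
            print(*np.round([d@X/.25,d@Y/.25,d@Z/.25,-dh/90],3), "!" if np.linalg.norm(d)>.0416 or abs(dh)>7.1 else "")
        p=np.array([x,y,z]); h=g
E
python3 - <<'E'
from h import *
for q in((160,288),(250,310),(215,292),(150,288)): print(q,onz("top",q,0)[:2].round(3),onz("top",q,.3)[:2].round(3))
b=onz("side",(238,215),0); print("base",b)
for z in(.1,.2,.3,.4): print(z,proj("side",[b[0],b[1]+.05,z]).round())
plan([(.30,.50,.40,45,6),(.44,.10,.38,10,10),(.398,-.173,.25,-16,8)])
E
```

```text
(160, 288) [0.299 0.42 ] [0.319 0.31 ]
(250, 310) [0.235 0.146] [0.27  0.098]
(215, 292) [0.287 0.253] [0.311 0.181]
(150, 288) [0.299 0.45 ] [0.319 0.333]
base [0.28591383 0.17953654 0.        ]
0.1 [238. 183.]
0.2 [235. 156.]
0.3 [233. 128.]
0.4 [230.  97.]
at [0.1597 0.6034 0.1924] yaw 75.2 tilt [-0.0007 -0.0019] t 0.10
->  0.3 0.5 0.4 45.0
-0.108 -0.043 -0.138 0.056 !
-0.111 -0.033 -0.138 0.056 !
-0.114 -0.023 -0.138 0.056 !
-0.115 -0.013 -0.138 0.056 !
-0.116 -0.003 -0.138 0.056 !
-0.116 0.007 -0.138 0.056 !
->  0.44 0.1 0.38 10.0
-0.153 -0.074 0.008 0.039 !
-0.157 -0.064 0.008 0.039 !
-0.161 -0.054 0.008 0.039 !
-0.164 -0.044 0.008 0.039 !
-0.166 -0.034 0.008 0.039 !
-0.168 -0.024 0.008 0.039 !
-0.169 -0.014 0.008 0.039 !
-0.169 -0.004 0.008 0.039 !
-0.169 0.007 0.008 0.039 !
-0.169 0.017 0.008 0.039 !
->  0.398 -0.173 0.25 -16.0
-0.131 -0.044 0.065 0.036 
-0.133 -0.037 0.065 0.036 
-0.135 -0.029 0.065 0.036 
-0.136 -0.022 0.065 0.036 
-0.137 -0.014 0.065 0.036 
-0.138 -0.006 0.065 0.036 
-0.138 0.002 0.065 0.036 
-0.138 0.01 0.065 0.036
```

Emit:
drive_tool:
  targets: "0 0 -0.12 0 0 0 1;0 0 -0.12 0 0 0 1;0 0 -0.12 0 0 0 1;0 0 -0.12 0 0 0 1;0 0 -0.12 0 0 0.04 1"

```text
time: 0.52
eef_pos: [0.1597, 0.6036, 0.3442]
tool_rot: [0.161, 0.987, -0.001, -0.0]
force: [0.4, -0.2, 0.4]
grip_width: 0.0854
grasp_force: 0.0
```

Emit:
drive_tool:
  targets: "0 0 -0.12 0 0 0.05 1;0 0 -0.12 0 0 0.05 1;0 0 -0.12 0 0 0.05 1;0 0 0 0 0 0 1;0 0 0 0 0 0 1"

```text
time: 0.93
eef_pos: [0.1603, 0.605, 0.4355]
tool_rot: [0.275, 0.962, 0.002, 0.0]
force: [0.3, -1.0, -0.2]
grip_width: 0.0854
grasp_force: 0.0
```

```bash
python3 - <<'E'
from h import *
plan([(.32,.45,.43,40,7),(.46,.08,.42,7,11),(.398,-.173,.25,-16,9)])
E
```

```text
at [0.1603 0.605  0.4355] yaw 58.1 tilt [0.0015 0.0039] t 0.93
->  0.32 0.45 0.43 40.0
-0.124 -0.027 0.003 0.029 
-0.125 -0.021 0.003 0.029 
-0.126 -0.016 0.003 0.029 
-0.127 -0.01 0.003 0.029 
-0.127 -0.004 0.003 0.029 
-0.127 0.002 0.003 0.029 
-0.127 0.007 0.003 0.029 
->  0.46 0.08 0.42 7.0
-0.136 -0.047 0.004 0.033 
-0.138 -0.04 0.004 0.033 
-0.14 -0.033 0.004 0.033 
-0.142 -0.026 0.004 0.033 
-0.143 -0.018 0.004 0.033 
-0.143 -0.011 0.004 0.033 
-0.144 -0.003 0.004 0.033 
-0.144 0.004 0.004 0.033 
-0.143 0.012 0.004 0.033 
-0.143 0.019 0.004 0.033 
-0.141 0.027 0.004 0.033 
->  0.398 -0.173 0.25 -16.0
-0.108 -0.041 0.076 0.028 
-0.11 -0.036 0.076 0.028 
-0.111 -0.031 0.076 0.028 
-0.113 -0.026 0.076 0.028 
-0.114 -0.021 0.076 0.028 
-0.115 -0.016 0.076 0.028 
-0.115 -0.011 0.076 0.028 
-0.116 -0.006 0.076 0.028 
-0.116 -0.001 0.076 0.028
```

Emit:
drive_tool:
  targets: "-0.125 -0.025 0 0 0 0.03 1;-0.125 -0.02 0 0 0 0.03 1;-0.125 -0.015 0 0 0 0.03 1;-0.127 -0.01 0 0 0 0.03 1;-0.127 -0.005 0 0 0 0.03 1"

```text
time: 1.35
eef_pos: [0.2741, 0.4921, 0.4309]
tool_rot: [0.387, 0.922, -0.002, -0.0]
force: [-0.0, 1.1, -0.1]
grip_width: 0.0856
grasp_force: 0.0
```

Emit:
drive_tool:
  targets: "-0.127 0 0 0 0 0.03 1;-0.127 0.005 0 0 0 0.03 1;-0.136 -0.047 0 0 0 0.033 1;-0.138 -0.04 0 0 0 0.033 1;-0.14 -0.033 0 0 0 0.033 1"

```text
time: 1.77
eef_pos: [0.355, 0.345, 0.4308]
tool_rot: [0.499, 0.867, -0.002, -0.001]
force: [0.9, 0.6, 1.1]
grip_width: 0.0853
grasp_force: 0.0
```

Emit:
drive_tool:
  targets: "-0.142 -0.025 0.005 0 0 0.033 1;-0.143 -0.018 0.005 0 0 0.033 1;-0.143 -0.011 0.005 0 0 0.033 1;-0.144 -0.003 0.005 0 0 0.033 1;-0.144 0.004 0.005 0 0 0.033 1"

```text
time: 2.18
eef_pos: [0.4163, 0.1761, 0.4249]
tool_rot: [0.607, 0.795, -0.001, -0.001]
force: [1.5, 0.5, 0.3]
grip_width: 0.0856
grasp_force: 0.0
```

Emit:
drive_tool:
  targets: "-0.143 0.012 0.005 0 0 0.033 1;-0.143 0.02 0.005 0 0 0.033 1;-0.141 0.027 0.005 0 0 0.033 1;-0.108 -0.04 0.076 0 0 0.028 1;-0.11 -0.036 0.076 0 0 0.028 1"

```text
time: 2.6
eef_pos: [0.4406, 0.019, 0.3832]
tool_rot: [0.699, 0.715, -0.001, -0.001]
force: [0.5, 0.5, -0.3]
grip_width: 0.0855
grasp_force: 0.0
```

Emit:
drive_tool:
  targets: "-0.111 -0.031 0.076 0 0 0.028 1;-0.113 -0.026 0.076 0 0 0.028 1;-0.114 -0.021 0.076 0 0 0.028 1;-0.115 -0.016 0.076 0 0 0.028 1;-0.115 -0.011 0.076 0 0 0.028 1"

```text
time: 3.02
eef_pos: [0.4033, -0.1201, 0.2873]
tool_rot: [0.773, 0.635, -0.001, -0.002]
force: [1.0, -0.2, -0.9]
grip_width: 0.0856
grasp_force: 0.0
```

Emit:
drive_tool:
  targets: "-0.115 -0.006 0.076 0 0 0.028 1;-0.115 0 0.076 0 0 0.028 1;0 0 0 0 0 0 1;0 0 0 0 0 0 1"

```text
time: 3.35
eef_pos: [0.389, -0.175, 0.2492]
tool_rot: [0.8, 0.6, -0.001, -0.003]
force: [0.6, 0.1, 0.1]
grip_width: 0.0853
grasp_force: 0.0
```

```bash
python3 - <<'E'
from h import *
plan([(.3977,-.173,.08,-16.1,5),(.3977,-.173,.011,-16.1,4)])
E
```

```text
at [ 0.389  -0.175   0.2492] yaw -16.3 tilt [-0.0054  0.0039] t 3.35
->  0.3977 -0.173 0.08 -16.099999999999994
0.004 0.006 0.135 -0.0 
0.003 0.006 0.135 -0.0 
0.003 0.006 0.135 -0.0 
0.003 0.006 0.135 -0.0 
0.003 0.006 0.135 -0.0 
->  0.3977 -0.173 0.011 -16.099999999999994
0.0 0.0 0.069 -0.0 
0.0 0.0 0.069 -0.0 
0.0 0.0 0.069 -0.0 
0.0 0.0 0.069 -0.0
```

Emit:
drive_tool:
  targets: "0.004 0.006 0.135 0 0 0 1;0.004 0.006 0.135 0 0 0 1;0.003 0.006 0.135 0 0 0 1;0.003 0.006 0.135 0 0 0 1;0.003 0.006 0.135 0 0 0 1"

```text
time: 3.77
eef_pos: [0.4004, -0.1722, 0.0826]
tool_rot: [0.799, 0.602, 0.0, 0.0]
force: [0.3, 0.2, -0.6]
grip_width: 0.0855
grasp_force: 0.0
```

Emit:
drive_tool:
  targets: "0 0 0.05 0 0 0 1;0 0 0.05 0 0 0 1;0 0 0 0 0 0 1"

```text
time: 4.02
eef_pos: [0.3977, -0.1707, 0.056]
tool_rot: [0.799, 0.602, -0.001, -0.003]
force: [0.0, 0.5, 0.2]
grip_width: 0.0852
grasp_force: 0.0
```

```bash
python3 - <<'E'
from h import *
plan([(.3977,-.173,.011,-16.1,4)])
E
```

```text
at [ 0.3977 -0.1707  0.056 ] yaw -16.0 tilt [-0.0049  0.0035] t 4.02
->  0.3977 -0.173 0.011 -16.099999999999994
-0.002 0.001 0.045 0.0 
-0.002 0.001 0.045 0.0 
-0.002 0.001 0.045 0.0 
-0.002 0.001 0.045 0.0
```

Emit:
drive_tool:
  targets: "-0.002 0 0.06 0 0 0 1;-0.002 0 0.06 0 0 0 1;-0.002 0 0.05 0 0 0 1;-0.002 0 0 0 0 0 1;0 0 0 0 0 0 1"

```text
time: 4.43
eef_pos: [0.3996, -0.1748, 0.0166]
tool_rot: [0.799, 0.601, 0.0, -0.0]
force: [-0.5, -0.4, -0.6]
grip_width: 0.0853
grasp_force: 0.0
```

Emit:
drive_tool:
  targets: "0 0 0 0 0 0 -1;0 0 0 0 0 0 -1;0 0 0 0 0 0 -1;0 0 0 0 0 0 -1;0 0 0 0 0 0 -1"

```text
time: 4.85
eef_pos: [0.3997, -0.1755, 0.0167]
tool_rot: [0.8, 0.601, 0.0, 0.0]
force: [-0.3, 0.3, -0.3]
grip_width: 0.0256
grasp_force: 0.0
```

Emit:
drive_tool:
  targets: "0 0 0 0 0 0 -1;0 0 0 0 0 0 -1;0 0 0 0 0 0 -1;0 0 0 0 0 0 -1;0 0 0 0 0 0 -1"

```text
time: 5.27
eef_pos: [0.3993, -0.1753, 0.0161]
tool_rot: [0.8, 0.601, -0.0, -0.0]
force: [-0.7, -0.1, -0.2]
grip_width: 0.0003
grasp_force: 0.0
```

```bash
python3 - <<'E'
from workcell import viewer
import cv2,numpy as np
from h import *
t=viewer.get_image("top")["img"]; s=viewer.get_image("side")["img"]
print(proj("side",[.3977,-.173,.014]),proj("side",[.3993,-.1753,.0161]),proj("top",[.3993,-.1753,.0161]))
a=cv2.resize(t[200:320,310:420],(550,600)); b=cv2.resize(s[195:315,220:270],(250,600))
cv2.imwrite("pics/g1.png",np.hstack([a,b]))
E
```

```text
[261.02661284 269.82949556] [261.50068132 269.67909852] [356.78543248 254.95041552]
```

View pics/g1.png

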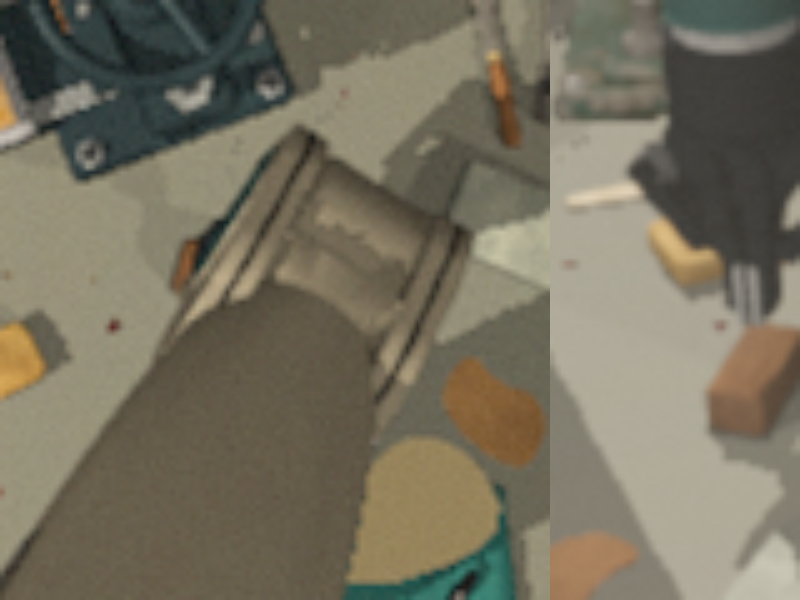

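The fingers shut on nothing. In the side panel the block is still at (261,271) px, while the fingertips end at about (260,258), roughly 11 px above where the reported TCP projects. I'll check that offset against the start picture.

```bash
python3 - <<'E'
from workcell import viewer,bot
import cv2,numpy as np
from h import *
s=bot.get_state(); print({k:np.round(s[k],3).tolist() for k in("joint_positions","eef_pos","tool_rot","tau","grip_width")})
for z in(.016,.03,.04,.05): print(z,proj("side",[.3993,-.1753,z]).round(1),proj("side",[.3993,-.13,z]).round(1))
print("start tip",proj("side",[.16,.603,.192]).round(1),proj("side",[.16,.603,.205]).round(1),proj("top",[.16,.603,.192]).round(1))
s0=cv2.imread("pics/side0.png"); d=viewer.get_image("side"); s1=d["img"]
K,E=cam("side"); print("calib same",np.abs(d["extrinsics"]-E).max())
a=cv2.resize(s0[0:150,150:250],(400,600)); b=cv2.resize(s1[150:300,210:310],(400,600)); cv2.imwrite("pics/g2.png",np.hstack([a,b]))
E
```

```text
{'joint_positions': [-0.562, 0.12, -0.638, 0.813, 0.0, 1.291], 'eef_pos': [0.399, -0.175, 0.016], 'tool_rot': [0.8, 0.601, -0.0, -0.0], 'tau': [-0.001, -29.478, 22.902, 0.001, -0.0, -0.0], 'grip_width': -0.0}
0.016 [261.5 269.7] [262.9 260.3]
0.03 [261.2 265.4] [262.6 256.1]
0.04 [261.  262.4] [262.4 253.1]
0.05 [260.8 259.3] [262.2 250.1]
start tip [218.2 129.4] [217.9 126.4] [ 56.2 349. ]
calib same 0.0
```

View pics/g2.png

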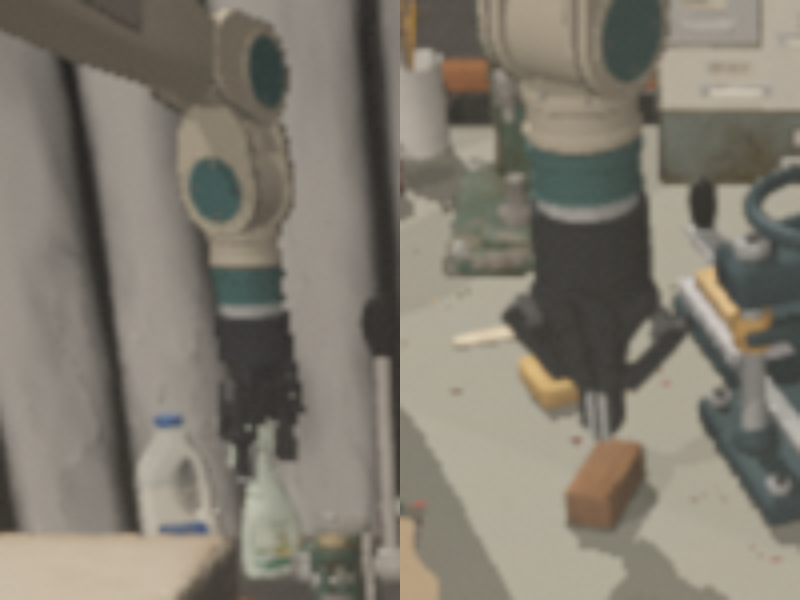

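The start picture shows the same thing: open tips at about row 116, against a predicted 126. The reported TCP and the true tips seem to differ. I'll move clear and measure the tip at two heights by differencing with the first image.

Emit:
drive_tool:
  targets: "0 0 -0.1 0 0 0 -1;0 0 -0.1 0 0 0 -1;0 0 -0.1 0 0 0 -1;0 0 0 0 0 0 -1;0 0 0 0 0 0 -1"

```text
time: 5.83
eef_pos: [0.401, -0.1763, 0.0928]
tool_rot: [0.8, 0.601, 0.001, 0.002]
force: [-0.6, 0.1, -0.8]
grip_width: 0.0001
grasp_force: 0.0
```

```bash
cat > tip.py <<'E'
from workcell import viewer,bot
import cv2,numpy as np,sys
from h import *
d=viewer.get_image("side"); s=d["img"]; s0=cv2.imread("pics/side0.png"); cv2.imwrite(f"pics/tip{sys.argv[1]}.png",s)
p=np.array(bot.get_state()["eef_pos"]); q=proj("side",p)
m=(cv2.absdiff(s,s0).max(2)>25).astype(np.uint8); m=cv2.morphologyEx(m,cv2.MORPH_OPEN,np.ones((2,2)))
r=m[:, int(q[0])-25:int(q[0])+25]
print("eef",p.round(4),"pred",q.round(1))
for y in range(int(q[1])-40,int(q[1])+8,2):
    xs=np.flatnonzero(r[y]); print(y,(xs.min()+int(q[0])-25,xs.max()+int(q[0])-25,len(xs)) if len(xs) else "-",end=" | ")
E
python3 tip.py a
```

```text
eef [ 0.3997 -0.1755  0.0915] pred [260.  246.2]
206 (np.int64(237), np.int64(283), 43) | 208 (np.int64(238), np.int64(281), 40) | 210 (np.int64(239), np.int64(280), 34) | 212 (np.int64(242), np.int64(278), 33) | 214 (np.int64(243), np.int64(276), 31) | 216 (np.int64(245), np.int64(274), 28) | 218 (np.int64(256), np.int64(273), 18) | 220 (np.int64(252), np.int64(270), 19) | 222 (np.int64(249), np.int64(284), 25) | 224 (np.int64(250), np.int64(284), 22) | 226 (np.int64(251), np.int64(284), 21) | 228 (np.int64(249), np.int64(279), 24) | 230 (np.int64(248), np.int64(280), 30) | 232 (np.int64(249), np.int64(281), 26) | 234 (np.int64(251), np.int64(282), 25) | 236 (np.int64(252), np.int64(284), 33) | 238 (np.int64(253), np.int64(284), 32) | 240 (np.int64(251), np.int64(284), 33) | 242 (np.int64(251), np.int64(284), 34) | 244 (np.int64(251), np.int64(284), 34) | 246 (np.int64(251), np.int64(284), 33) | 248 (np.int64(258), np.int64(284), 27) | 250 (np.int64(258), np.int64(284), 27) | 252 (np.int64(259), np.int64(284), 26) |
```

Emit:
drive_tool:
  targets: "0 0 -0.15 0 0 0 -1;0 0 -0.15 0 0 0 -1;0 0 -0.15 0 0 0 -1;0 0 -0.15 0 0 0 -1;0 0 -0.15 0 0 0 -1"

```text
time: 6.3
eef_pos: [0.3982, -0.1746, 0.2785]
tool_rot: [0.8, 0.601, -0.001, -0.002]
force: [1.0, -1.2, -0.2]
grip_width: 0.0002
grasp_force: 0.0
```

```bash
python3 tip.py b
```

```text
eef [ 0.4022 -0.1771  0.2867] pred [256.3 177.8]
137 (np.int64(231), np.int64(276), 32) | 139 (np.int64(233), np.int64(274), 27) | 141 (np.int64(241), np.int64(271), 27) | 143 (np.int64(235), np.int64(261), 23) | 145 (np.int64(237), np.int64(261), 23) | 147 (np.int64(242), np.int64(260), 17) | 149 (np.int64(243), np.int64(259), 15) | 151 (np.int64(247), np.int64(260), 14) | 153 (np.int64(248), np.int64(260), 7) | 155 (np.int64(250), np.int64(260), 9) | 157 (np.int64(250), np.int64(260), 9) | 159 (np.int64(250), np.int64(260), 8) | 161 (np.int64(250), np.int64(260), 7) | 163 (np.int64(250), np.int64(255), 5) | 165 (np.int64(251), np.int64(259), 8) | 167 (np.int64(251), np.int64(257), 7) | 169 - | 171 - | 173 - | 175 - | 177 - | 179 - | 181 - | 183 - |
```

At this height the tip is at row 168, against a predicted 178, so the true tip is about 30 mm higher than reported. I'll touch bare table at (0.41,-0.07) gently to pin that down.

```bash
python3 - <<'E'
from h import *
plan([(.40,-.07,.20,-16,4),(.40,-.07,.02,-16,6)])
E
```

```text
at [ 0.4022 -0.1771  0.2867] yaw -16.2 tilt [ 0.0085 -0.0054] t 6.35
->  0.4 -0.07 0.2 -16.0
0.102 -0.032 0.087 -0.0 
0.102 -0.032 0.087 -0.0 
0.102 -0.032 0.087 -0.0 
0.102 -0.032 0.087 -0.0 
->  0.4 -0.07 0.02 -16.0
0.0 0.0 0.12 -0.0 
0.0 0.0 0.12 -0.0 
0.0 0.0 0.12 -0.0 
0.0 0.0 0.12 -0.0 
0.0 0.0 0.12 -0.0 
0.0 0.0 0.12 -0.0
```

Emit:
drive_tool:
  targets: "0.102 -0.032 0.087 0 0 0 -1;0.102 -0.032 0.087 0 0 0 -1;0.102 -0.032 0.087 0 0 0 -1;0.102 -0.032 0.087 0 0 0 -1;0 0 0.12 0 0 0 -1"

```text
time: 6.77
eef_pos: [0.3961, -0.065, 0.1601]
tool_rot: [0.798, 0.602, 0.0, -0.001]
force: [0.6, 0.5, -0.1]
grip_width: -0.0
grasp_force: 0.0
```

Emit:
drive_tool:
  targets: "0 0 0.12 0 0 0 -1;0 0 0.12 0 0 0 -1;0 0 0.12 0 0 0 -1;0 0 0.12 0 0 0 -1;0 0 0.11 0 0 0 -1"

```text
time: 7.18
eef_pos: [0.3947, -0.0676, 0.0111]
tool_rot: [0.8, 0.601, -0.001, -0.001]
force: [-0.2, 0.2, 0.9]
grip_width: -0.0
grasp_force: 0.0
```

Emit:
drive_tool:
  targets: "0 0 0 0 0 0 -1;0 0 0 0 0 0 -1"

```text
time: 7.35
eef_pos: [0.3937, -0.0673, 0.012]
tool_rot: [0.8, 0.601, -0.002, -0.003]
force: [-0.1, -0.1, 0.4]
grip_width: -0.0001
grasp_force: 0.0
```

Emit:
drive_tool:
  targets: "0 0 0.03 0 0 0 -1;0 0 0 0 0 0 -1;0 0 0 0 0 0 -1"

```text
time: 7.6
eef_pos: [0.3981, -0.0689, 0.0077]
tool_rot: [0.8, 0.601, 0.001, 0.001]
force: [0.2, 0.2, 0.3]
grip_width: -0.0002
grasp_force: 0.0
```

Emit:
drive_tool:
  targets: "0 0 0.03 0 0 0 -1;0 0 0 0 0 0 -1"

```text
time: 7.77
eef_pos: [0.3973, -0.0686, -0.0009]
tool_rot: [0.8, 0.601, 0.0, 0.0]
force: [0.2, 1.0, 0.4]
grip_width: -0.0003
grasp_force: 0.0
```

Emit:
drive_tool:
  targets: "0 0 0.02 0 0 0 -1;0 0 0 0 0 0 -1"

```text
time: 7.93
eef_pos: [0.3966, -0.0683, -0.0063]
tool_rot: [0.8, 0.601, -0.0, -0.0]
force: [-0.4, -0.0, 0.3]
grip_width: 0.0001
grasp_force: 0.0
```

Emit:
drive_tool:
  targets: "0 0 0.02 0 0 0 -1;0 0 0 0 0 0 -1"

```text
time: 8.1
eef_pos: [0.3965, -0.0683, -0.0115]
tool_rot: [0.8, 0.601, -0.0, -0.0]
force: [-0.2, -0.0, 0.2]
grip_width: -0.0001
grasp_force: 0.0
```

```bash
python3 tip.py c | tail -1 | tr '|' '\n' | sed 's/np.int64//g' | tail -16; python3 -c "
import cv2;s=cv2.imread('pics/tipc.png');cv2.imwrite('pics/v7.png',cv2.resize(s[170:290,225:325],(500,600)))"
```

```text
234 ((251), (282), 26) 
 236 ((252), (282), 25) 
 238 ((253), (285), 25) 
 240 ((251), (286), 27) 
 242 ((251), (288), 30) 
 244 ((251), (288), 34) 
 246 ((251), (288), 32) 
 248 ((258), (288), 31) 
 250 ((258), (286), 29) 
 252 ((259), (285), 27) 
 254 ((255), (285), 31) 
 256 ((253), (286), 34) 
 258 ((252), (286), 32) 
 260 ((250), (288), 31) 
 262 ((247), (288), 26)
```

View pics/v7.png

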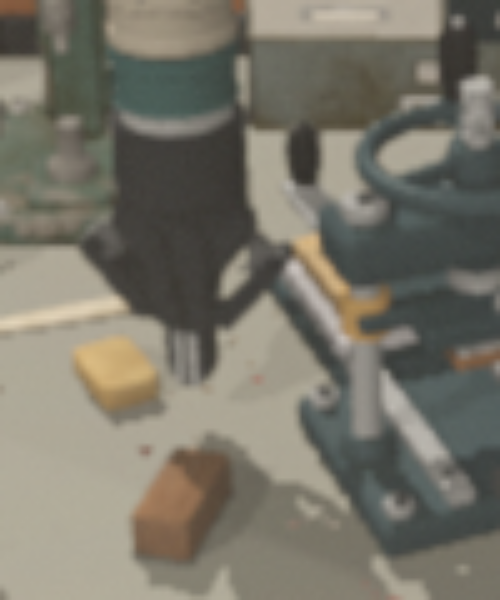

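The view shows the shut tips at about (263,246), still clear of the table although the reported z is −0.011. The height reading is biased, so I'll go down until there is contact.

Emit:
drive_tool:
  targets: "0 0 0.02 0 0 0 -1;0 0 0 0 0 0 -1"

```text
time: 8.32
eef_pos: [0.3966, -0.0683, -0.0165]
tool_rot: [0.8, 0.601, -0.0, -0.0]
force: [0.1, 0.7, 0.5]
grip_width: 0.0002
grasp_force: 0.0
```

Emit:
drive_tool:
  targets: "0 0 0.012 0 0 0 -1;0 0 0 0 0 0 -1"

```text
time: 8.48
eef_pos: [0.3966, -0.0683, -0.0193]
tool_rot: [0.8, 0.601, -0.0, -0.0]
force: [-0.3, 0.0, 0.6]
grip_width: -0.0001
grasp_force: 0.0
```

Emit:
drive_tool:
  targets: "0 0 0.012 0 0 0 -1;0 0 0 0 0 0 -1"

```text
time: 8.65
eef_pos: [0.3968, -0.0684, -0.0222]
tool_rot: [0.8, 0.601, -0.0, -0.0]
force: [-0.6, -0.4, -0.3]
grip_width: 0.0002
grasp_force: 0.0
```

```bash
python3 - <<'E'
from h import *
for z in(-.0115,.0,.01,.02,.03): print(z,proj("side",[.3965,-.0683,z]).round(1))
for z in(.0115,.02,.03): print(z,onz("side",(263.4,246.4),z).round(4))
E
```

```text
-0.0115 [264.1 256.3]
0.0 [263.9 253. ]
0.01 [263.7 250.2]
0.02 [263.5 247.4]
0.03 [263.4 244.5]
0.0115 [ 0.3941 -0.0495  0.0115]
0.02 [ 0.3957 -0.063   0.02  ]
0.03 [ 0.3975 -0.0789  0.03  ]
```

Emit:
drive_tool:
  targets: "0 0 0.012 0 0 0 -1;0 0 0 0 0 0 -1"

```text
time: 8.82
eef_pos: [0.3967, -0.0683, -0.0252]
tool_rot: [0.8, 0.601, -0.0, -0.0]
force: [0.2, -0.1, 0.3]
grip_width: 0.0
grasp_force: 0.0
```

Emit:
drive_tool:
  targets: "0 0 0.012 0 0 0 -1;0 0 0 0 0 0 -1"

```text
time: 8.98
eef_pos: [0.3967, -0.0684, -0.0282]
tool_rot: [0.8, 0.601, -0.0, -0.0]
force: [0.1, 0.2, -0.8]
grip_width: 0.0002
grasp_force: 0.0
```

Emit:
drive_tool:
  targets: "0 0 0.008 0 0 0 -1;0 0 0 0 0 0 -1"

```text
time: 9.15
eef_pos: [0.3968, -0.0684, -0.0301]
tool_rot: [0.8, 0.601, -0.0, -0.0]
force: [-0.0, 0.8, 0.1]
grip_width: 0.0001
grasp_force: 0.0
```

Emit:
drive_tool:
  targets: "0 0 0.008 0 0 0 -1;0 0 0 0 0 0 -1"

```text
time: 9.32
eef_pos: [0.3969, -0.0684, -0.0321]
tool_rot: [0.8, 0.601, -0.0, -0.0]
force: [-0.1, 0.3, 0.1]
grip_width: 0.0001
grasp_force: 0.0
```

Emit:
drive_tool:
  targets: "0 0 0.008 0 0 0 -1;0 0 0 0 0 0 -1"

```text
time: 9.48
eef_pos: [0.3968, -0.0684, -0.0341]
tool_rot: [0.8, 0.601, -0.0, -0.0]
force: [0.3, -0.6, 0.3]
grip_width: -0.0001
grasp_force: 0.0
```

Emit:
drive_tool:
  targets: "0 0 0.008 0 0 0 -1;0 0 0 0 0 0 -1"

```text
time: 9.65
eef_pos: [0.3968, -0.0684, -0.0361]
tool_rot: [0.8, 0.601, -0.0, -0.0]
force: [0.6, 0.0, -0.3]
grip_width: -0.0003
grasp_force: 0.0
```

Emit:
drive_tool:
  targets: "0 0 0.008 0 0 0 -1;0 0 0 0 0 0 -1"

```text
time: 9.82
eef_pos: [0.3972, -0.0685, -0.0378]
tool_rot: [0.8, 0.601, 0.0, 0.0]
force: [0.3, -0.1, -0.4]
grip_width: 0.0001
grasp_force: 0.0
```

```bash
cat > dk.py <<'E'
from workcell import viewer,bot
import cv2,numpy as np,sys
from h import *
s=viewer.get_image("side")["img"]; p=np.array(bot.get_state()["eef_pos"]); q=proj("side",p); cv2.imwrite(f"pics/{sys.argv[1]}.png",s)
print(p.round(4),"pred",q.round(1)); c=int(round(q[0]))
print(s[int(q[1])-24:int(q[1])+8,c-6:c+7].max(2))
E
python3 dk.py e; python3 -c "
import cv2;s=cv2.imread('pics/tipc.png');print(s[236:252,257:270].max(2))"
```

```text
[ 0.3972 -0.0685 -0.0378] pred [264.8 263.6]
[[ 69  68  64  65  67  68  68  65  62  65  62  61  65]
 [ 67  67  62  63  65  69  66  64  63  64  67  66  68]
 [ 70  67  64  64  65  68  68  65  64  67  66  65  65]
 [ 70  67  68  62  65  67  67  64  63  65  69  71  70]
 [ 80  77  83  73  65  71  68  66  63  71 103 115 104]
 [ 88 105 120  96  96 100  78  65  63  78 127 152 147]
 [ 91 120 137 109 123 128  90  67  64  80 132 160 160]
 [ 98 120 140 117 129 137  97  68  62  76 131 161 162]
 [103 115 136 118 126 139 102  68  64  77 132 162 162]
 [119 109 131 119 125 142 109  71  64  73 129 161 161]
 [119 107 132 116 123 144 111  71  64  77 130 160 161]
 [118 108 136 123 122 144 111  68  66  98 142 160 161]
 [137 108 136 129 123 144 112  69  74 121 155 160 160]
 [164 148 149 130 123 146 119  76  82 131 161 161 163]
 [174 169 160 131 118 143 126  95  97 120 148 164 168]
 [174 171 156 123 111 126 124 107 109 115 130 156 172]
 [174 164 138 117 115 120 121 115 117 120 121 136 160]
 [172 156 126 120 120 122 121 120 121 121 121 121 137]
 [173 165 143 122 126 128 121 121 122 120 120 119 121]
 [173 171 
[... 886 characters left out ...]
36 129 123 144 111  70  63  66 116 160]
 [161 124  96 131 130 124 146 119  74  64  65 115 161]
 [154 122  93 131 129 123 148 123  74  65  66 117 161]
 [157 127  98 131 131 120 142 122  75  62  71 129 167]
 [160 140 110 132 133 115 136 123  77  66  89 145 172]
 [158 148 126 133 134 115 139 127  82  80 126 163 174]
 [152 157 150 148 135 111 136 131  99 117 153 172 174]
 [150 161 161 154 134 114 133 136 133 156 168 174 173]
 [147 161 163 162 159 153 158 160 157 161 168 173 173]
 [151 160 164 170 174 174 173 174 169 165 168 173 173]
 [152 168 171 174 174 175 175 174 173 173 173 173 173]
 [137 161 172 173 175 173 173 174 173 173 173 173 172]
 [125 153 171 172 174 173 172 174 173 173 172 173 172]]
```

Emit:
drive_tool:
  targets: "0 0 0.008 0 0 0 -1;0 0 0 0 0 0 -1"

```text
time: 10.03
eef_pos: [0.3973, -0.0685, -0.038]
tool_rot: [0.8, 0.601, -0.0, -0.0]
force: [-7.6, 1.3, 23.9]
grip_width: 0.0001
grasp_force: 12.3
```

Emit:
drive_tool:
  targets: "0 0 0.008 0 0 0 -1;0 0 0 0 0 0 -1"

```text
time: 10.2
eef_pos: [0.3974, -0.0686, -0.0381]
tool_rot: [0.799, 0.601, -0.0, -0.0]
force: [-14.4, 3.8, 48.4]
grip_width: -0.0001
grasp_force: 23.9
```

Emit:
drive_tool:
  targets: "0 0 0.008 0 0 0 -1;0 0 0 0 0 0 -1"

```text
time: 10.37
eef_pos: [0.3974, -0.0686, -0.0382]
tool_rot: [0.799, 0.601, -0.001, -0.001]
force: [-18.4, 6.6, 71.2]
grip_width: 0.0003
grasp_force: 35.6
```

Emit:
drive_tool:
  targets: "0 0 0.008 0 0 0 -1;0 0 0 0 0 0 -1"

```text
time: 10.53
eef_pos: [0.3975, -0.0686, -0.0383]
tool_rot: [0.799, 0.601, -0.001, -0.001]
force: [-26.4, 7.8, 93.9]
grip_width: 0.0002
grasp_force: 47.3
```

Emit:
drive_tool:
  targets: "0 0 -0.04 0 0 0 -1;0 0 0 0 0 0 -1"

```text
time: 10.7
eef_pos: [0.3998, -0.0693, -0.0331]
tool_rot: [0.8, 0.601, 0.002, 0.002]
force: [0.7, 0.2, 0.1]
grip_width: -0.0
grasp_force: 0.0
```

```bash
python3 - <<'E'
from h import *
print("contact",onz("side",(263.5,253.5),0).round(4), "c", onz("side",(262.8,246.5),.0265).round(4),"start open", onz("side",(215.5,116),.192+.038+.013).round(3),"b",onz("side",(254.3,168),.2867+.038).round(4))
from workcell import bot; s=bot.get_state(); print(s["eef_pos"],s["force"])
E
```

```text
contact [ 0.3955 -0.0707  0.    ] c [ 0.3951 -0.0739  0.0265] start open [0.149 0.63  0.243] b [ 0.4032 -0.2102  0.3247]
[ 0.39975527 -0.06929659 -0.03306623] [0.72968673 0.19997669 0.10348788]
```

Contact was at a reported z of −0.038, with x and y agreeing to about 2 mm. So true height = reported + 0.038. I'll build that into the planner and retry.

```bash
sed -i 's/p=np.array(state\["eef_pos"\])/p=np.array(state["eef_pos"])+[0,0,.038]/' h.py; python3 - <<'E'
from h import *
plan([(.398,-.069,.11,-16,4),(.3977,-.173,.11,-16.1,5)])
E
```

```text
at [ 0.3998 -0.0693  0.0049] yaw -16.2 tilt [ 0.0056 -0.0019] t 10.70
->  0.398 -0.069 0.11 -16.0
-0.0 -0.002 -0.105 -0.0 
-0.0 -0.002 -0.105 -0.0 
-0.0 -0.002 -0.105 -0.0 
-0.0 -0.002 -0.105 -0.0 
->  0.3977 -0.173 0.11 -16.099999999999994
-0.08 0.023 0.0 0.0 
-0.08 0.023 0.0 0.0 
-0.08 0.023 0.0 0.0 
-0.08 0.023 0.0 0.0 
-0.08 0.023 0.0 0.0
```

Emit:
drive_tool:
  targets: "0 0 -0.105 0 0 0 -1;0 0 -0.105 0 0 0 1;0 0 -0.105 0 0 0 1;0 0 -0.105 0 0 0 1;-0.08 0.023 0 0 0 0 1"

```text
time: 11.12
eef_pos: [0.4001, -0.0888, 0.0732]
tool_rot: [0.799, 0.602, 0.002, 0.003]
force: [1.8, -1.4, 0.2]
grip_width: 0.0481
grasp_force: 0.0
```

Emit:
drive_tool:
  targets: "-0.08 0.023 0 0 0 0 1;-0.08 0.023 0 0 0 0 1;-0.08 0.023 0 0 0 0 1;-0.08 0.023 0 0 0 0 1;0 0 0 0 0 0 1"

```text
time: 11.53
eef_pos: [0.3976, -0.1757, 0.0691]
tool_rot: [0.801, 0.599, -0.0, 0.001]
force: [1.2, 0.7, 1.0]
grip_width: 0.0852
grasp_force: 0.0
```

Emit:
drive_tool:
  targets: "0 0 0 0 0 0 1;0 0 0 0 0 0 1"

```text
time: 11.7
eef_pos: [0.3961, -0.1718, 0.0685]
tool_rot: [0.8, 0.6, -0.0, -0.001]
force: [-0.8, 1.0, -0.3]
grip_width: 0.0854
grasp_force: 0.0
```

```bash
python3 - <<'E'
from h import *
plan([(.3977,-.173,.011,-16.1,4)])
E
```

```text
at [ 0.3961 -0.1718  0.1065] yaw -16.2 tilt [-0.0013  0.0013] t 11.70
->  0.3977 -0.173 0.011 -16.099999999999994
-0.001 0.002 0.096 -0.0 
-0.001 0.002 0.096 -0.0 
-0.001 0.002 0.096 -0.0 
-0.001 0.002 0.096 -0.0
```

Emit:
drive_tool:
  targets: "-0.001 0.002 0.096 0 0 0 1;-0.001 0.002 0.096 0 0 0 1;-0.001 0.002 0.09 0 0 0 1;-0.001 0.002 0.09 0 0 0 1;0 0 0 0 0 0 1"

```text
time: 12.12
eef_pos: [0.3944, -0.1705, -0.0275]
tool_rot: [0.799, 0.601, -0.001, -0.004]
force: [-0.8, 0.8, -0.9]
grip_width: 0.0857
grasp_force: 0.0
```

Emit:
drive_tool:
  targets: "0 0 0 0 0 0 1;0 0 0 0 0 0 1;0 0 0 0 0 0 1"

```text
time: 12.37
eef_pos: [0.3997, -0.1745, -0.0225]
tool_rot: [0.799, 0.601, 0.0, 0.001]
force: [-0.8, 0.1, 1.0]
grip_width: 0.0854
grasp_force: 0.0
```

```bash
python3 - <<'E'
from h import *
plan([(.3977,-.173,.011,-16.1,1)])
E
```

```text
at [ 0.3997 -0.1745  0.0155] yaw -16.1 tilt [ 0.0022 -0.0014] t 12.37
->  0.3977 -0.173 0.011 -16.100000000000023
0.003 -0.009 0.018 -0.0
```

Emit:
drive_tool:
  targets: "0.003 -0.008 0.012 0 0 0 1;0 0 0 0 0 0 1;0 0 0 0 0 0 -1;0 0 0 0 0 0 -1;0 0 0 0 0 0 -1"

```text
time: 12.78
eef_pos: [0.3969, -0.1729, -0.0266]
tool_rot: [0.8, 0.601, 0.0, 0.0]
force: [-0.3, -0.1, -0.4]
grip_width: 0.0516
grasp_force: 0.0
```

Emit:
drive_tool:
  targets: "0 0 0 0 0 0 -1;0 0 0 0 0 0 -1;0 0 0 0 0 0 -1;0 0 0 0 0 0 -1"

```text
time: 13.12
eef_pos: [0.3974, -0.1732, -0.0264]
tool_rot: [0.8, 0.601, 0.0, 0.001]
force: [-0.8, 0.3, 5.7]
grip_width: 0.033
grasp_force: 61.2
```

Emit:
drive_tool:
  targets: "0 0 -0.05 0 0 0 -1;0 0 -0.1 0 0 0 -1;0 0 -0.15 0 0 0 -1;0 0 -0.15 0 0 0 -1;0 0 -0.1 0 0 0 -1"

```text
time: 13.53
eef_pos: [0.3973, -0.1731, 0.1133]
tool_rot: [0.8, 0.601, 0.0, 0.001]
force: [0.7, -0.1, -1.0]
grip_width: 0.0332
grasp_force: 60.6
```

```bash
python3 - <<'E'
from h import *
plan([(.42,-.02,.15,12,6),(.5077,.0203,.12,21.1,4)])
E
```

```text
at [ 0.3973 -0.1731  0.1513] yaw -16.2 tilt [ 0.0018 -0.0011] t 13.53
->  0.42 -0.02 0.15 12.0
0.102 -0.014 0.001 -0.052 
0.103 -0.005 0.001 -0.052 
0.103 0.003 0.001 -0.052 
0.103 0.011 0.001 -0.052 
0.101 0.02 0.001 -0.052 
0.099 0.028 0.001 -0.052 
->  0.5077 0.0203 0.12 21.099999999999994
0.021 0.094 0.03 -0.025 
0.017 0.095 0.03 -0.025 
0.014 0.096 0.03 -0.025 
0.01 0.096 0.03 -0.025
```

Emit:
drive_tool:
  targets: "0.102 -0.014 0 0 0 -0.052 -1;0.103 -0.005 0 0 0 -0.052 -1;0.103 0.003 0 0 0 -0.052 -1;0.103 0.011 0 0 0 -0.052 -1;0.101 0.02 0 0 0 -0.052 -1"

```text
time: 13.95
eef_pos: [0.415, -0.0439, 0.1102]
tool_rot: [0.66, 0.751, -0.0, -0.001]
force: [0.6, 0.2, -1.1]
grip_width: 0.0332
grasp_force: 60.6
```

Emit:
drive_tool:
  targets: "0.1 0.028 0 0 0 -0.052 -1;0.02 0.094 0.03 0 0 -0.025 -1;0.017 0.095 0.03 0 0 -0.025 -1;0.014 0.096 0.03 0 0 -0.025 -1;0.01 0.096 0.03 0 0 -0.025 -1"

```text
time: 14.37
eef_pos: [0.5076, 0.0212, 0.0797]
tool_rot: [0.566, 0.824, -0.0, -0.001]
force: [0.3, 0.3, -0.5]
grip_width: 0.0331
grasp_force: 60.6
```

Emit:
drive_tool:
  targets: "0 0 0 0 0 0 -1;0 0 0 0 0 0 -1;0 0 0 0 0 0 -1;0 0 0 0 0 0 -1"

```text
time: 14.7
eef_pos: [0.5061, 0.02, 0.0804]
tool_rot: [0.567, 0.823, -0.0, -0.001]
force: [0.3, 0.1, -0.6]
grip_width: 0.0333
grasp_force: 60.5
```

```bash
python3 - <<'E'
from h import *
plan([(.5077,.0203,.085,21.1,2)])
E
```

```text
at [0.5061 0.02   0.1184] yaw 20.9 tilt [-0.0015 -0.    ] t 14.70
->  0.5077 0.0203 0.085 21.100000000000023
-0.001 0.003 0.067 -0.001 
-0.001 0.003 0.067 -0.001
```

Emit:
drive_tool:
  targets: "-0.001 0.003 0.067 0 0 -0.001 -1;-0.001 0.003 0.067 0 0 -0.001 -1;0 0 0.045 0 0 0 -1;0 0 0 0 0 0 -1;0 0 0 0 0 0 -1"

```text
time: 15.12
eef_pos: [0.5077, 0.0201, 0.0355]
tool_rot: [0.566, 0.824, -0.001, -0.001]
force: [0.1, -0.7, -1.2]
grip_width: 0.0332
grasp_force: 60.6
```

```bash
python3 - <<'E'
from h import *
from workcell import viewer
plan([(.5077,.0203,.0565,21.1,4)])
s=viewer.get_image("side")["img"]; t=viewer.get_image("top")["img"]
print(proj("side",[.508,.02,.054]))
cv2.imwrite("pics/v8.png",np.hstack([cv2.resize(s[180:270,250:330],(480,540)),cv2.resize(t[170:260,265:315],(300,540))]))
E
```

```text
at [0.5077 0.0201 0.0735] yaw 21.0 tilt [-0.002   0.0001] t 15.12
->  0.5077 0.0203 0.0565 21.099999999999994
0.0 0.0 0.017 -0.0 
0.0 0.0 0.017 -0.0 
0.0 0.0 0.017 -0.0 
0.0 0.0 0.017 -0.0 
[300.9239992  222.35807494]
```

View pics/v8.png

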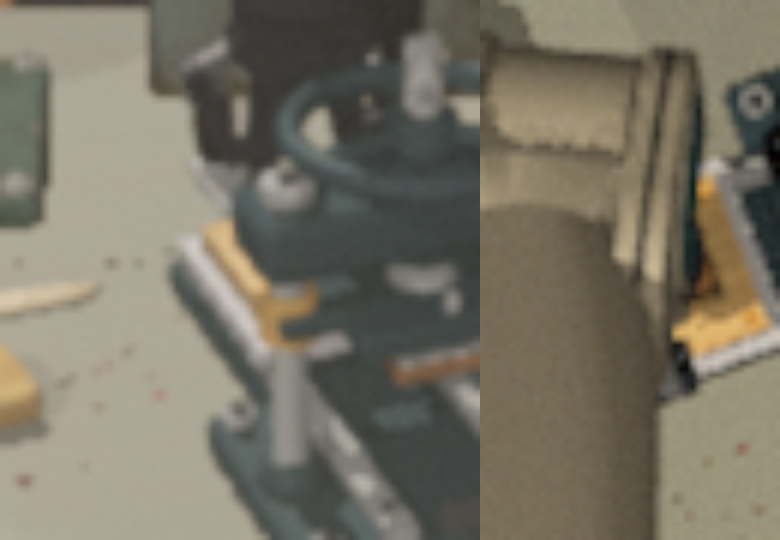

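The view shows the block and pocket hidden behind the crosshead (side) and the arm (top), so I'll insert by feel. Bare contact with the board would come at about z 0.066 and seating at 0.056.

Emit:
drive_tool:
  targets: "0 0 0.016 0 0 0 -1;0 0 0.012 0 0 0 -1;0 0 0 0 0 0 -1"

```text
time: 15.47
eef_pos: [0.5089, 0.0204, 0.0287]
tool_rot: [0.566, 0.825, -0.0, -0.0]
force: [0.6, 0.7, -1.3]
grip_width: 0.0332
grasp_force: 60.6
```

Emit:
drive_tool:
  targets: "0 0 0.008 0 0 0 -1;0 0 0 0 0 0 -1"

```text
time: 15.63
eef_pos: [0.5094, 0.0204, 0.0273]
tool_rot: [0.566, 0.825, 0.0, 0.0]
force: [-0.5, 1.9, 3.0]
grip_width: 0.0326
grasp_force: 61.1
```

Emit:
drive_tool:
  targets: "0 -0.005 0 0 0 0 -1;0 0 0.006 0 0 0 -1;0 0 0 0 0 0 -1"

```text
time: 15.88
eef_pos: [0.5091, 0.0197, 0.0268]
tool_rot: [0.566, 0.825, 0.0, 0.001]
force: [-2.2, 1.5, 8.8]
grip_width: 0.0336
grasp_force: 61.8
```

Emit:
drive_tool:
  targets: "0 0 0.006 0 0 0 -1;0 0 0 0 0 0 -1"

```text
time: 16.05
eef_pos: [0.5094, 0.0193, 0.026]
tool_rot: [0.566, 0.824, 0.0, 0.002]
force: [-2.6, 0.7, 12.8]
grip_width: 0.0333
grasp_force: 62.4
```

Emit:
drive_tool:
  targets: "0 -0.008 0 0 0 0 -1;0 0 0 0 0 0 -1"

```text
time: 16.22
eef_pos: [0.5093, 0.0192, 0.0263]
tool_rot: [0.566, 0.825, 0.002, 0.003]
force: [-0.1, 1.0, 10.1]
grip_width: 0.0327
grasp_force: 61.9
```

Emit:
drive_tool:
  targets: "0 0 0.004 0 0 0 -1;0 0 0 0 0 0 -1"

```text
time: 16.38
eef_pos: [0.5096, 0.0188, 0.0259]
tool_rot: [0.566, 0.825, 0.001, 0.003]
force: [-1.3, 1.4, 13.7]
grip_width: 0.0334
grasp_force: 62.6
```

Emit:
drive_tool:
  targets: "0 0 -0.03 0 0 0 -1;0 0 0 0 0 0 -1;0 0 0 0 0 0 -1"

```text
time: 16.63
eef_pos: [0.5058, 0.0192, 0.0304]
tool_rot: [0.566, 0.825, -0.0, -0.0]
force: [0.1, 0.2, -0.3]
grip_width: 0.033
grasp_force: 60.7
```

```bash
python3 - <<'E'
from h import *
plan([(.5077,.0203,.067,21.1,1)])
from workcell import bot
s=bot.get_state(); print(np.round(s["joint_positions"],4),np.round(s["tool_rot"],4))
E
```

```text
at [0.5058 0.0192 0.0684] yaw 21.1 tilt [-0.0001 -0.    ] t 16.63
->  0.5077 0.0203 0.067 21.100000000000023
0.001 0.009 0.005 -0.0 
[-0.0898  0.2152 -0.482   0.8738 -0.      1.113 ] [ 0.5658  0.8245 -0.     -0.    ]
```

Emit:
drive_tool:
  targets: "0.004 0.005 0.006 0 0 0 -1;0 0 0 0 0 0 -1;0 0 0 0 0 0 -1;0 0 0 0 0 0 -1"

```text
time: 16.97
eef_pos: [0.5062, 0.0207, 0.0283]
tool_rot: [0.566, 0.825, -0.0, -0.001]
force: [0.5, 0.2, -1.4]
grip_width: 0.0331
grasp_force: 60.7
```

Emit:
drive_tool:
  targets: "0 0.003 0.01 0 0 0 -1;0 0 0 0 0 0 -1"

```text
time: 17.13
eef_pos: [0.5072, 0.0209, 0.0258]
tool_rot: [0.566, 0.825, -0.0, -0.0]
force: [0.3, -0.2, -1.3]
grip_width: 0.033
grasp_force: 60.7
```

Emit:
drive_tool:
  targets: "0 0 0.008 0 0 0 -1;0 0 0 0 0 0 -1"

```text
time: 17.3
eef_pos: [0.5072, 0.0209, 0.024]
tool_rot: [0.566, 0.825, -0.0, -0.0]
force: [0.7, 0.8, -1.1]
grip_width: 0.0333
grasp_force: 60.7
```

It is past the board top with no force, so the block has entered the pocket.

Emit:
drive_tool:
  targets: "0 0 0.008 0 0 0 -1;0 0 0 0 0 0 -1"

```text
time: 17.47
eef_pos: [0.5073, 0.0208, 0.0221]
tool_rot: [0.566, 0.825, -0.0, -0.0]
force: [-0.5, 0.0, -0.4]
grip_width: 0.033
grasp_force: 60.7
```

Emit:
drive_tool:
  targets: "0 0 0.008 0 0 0 -1;0 0 0 0 0 0 -1"

```text
time: 17.63
eef_pos: [0.5073, 0.0209, 0.0201]
tool_rot: [0.566, 0.825, -0.0, -0.0]
force: [-0.4, 0.3, -1.2]
grip_width: 0.0331
grasp_force: 60.7
```

Emit:
drive_tool:
  targets: "0 0 0.006 0 0 0 -1;0 0 0 0 0 0 -1"

```text
time: 17.8
eef_pos: [0.5074, 0.0209, 0.0187]
tool_rot: [0.566, 0.825, -0.0, -0.0]
force: [1.1, -0.2, -0.8]
grip_width: 0.033
grasp_force: 60.7
```

Emit:
drive_tool:
  targets: "0 0 0.005 0 0 0 -1;0 0 0 0 0 0 -1"

```text
time: 17.97
eef_pos: [0.5077, 0.0208, 0.0179]
tool_rot: [0.566, 0.825, 0.0, 0.0]
force: [0.2, 0.1, 0.1]
grip_width: 0.0331
grasp_force: 61.0
```

Emit:
drive_tool:
  targets: "0 0 0 0 0 0 1;0 0 0 0 0 0 1;0 0 0 0 0 0 1;0 0 0 0 0 0 1;0 0 0 0 0 0 1"

```text
time: 18.38
eef_pos: [0.5076, 0.0208, 0.0177]
tool_rot: [0.566, 0.825, 0.0, 0.0]
force: [0.2, -0.3, -0.3]
grip_width: 0.0852
grasp_force: 0.0
```

Emit:
drive_tool:
  targets: "0 0 -0.05 0 0 0 1;0 0 -0.1 0 0 0 1;0 0 -0.15 0 0 0 1;0 0 -0.15 0 0 0 1;0 0 -0.1 0 0 0 1"

```text
time: 18.8
eef_pos: [0.5089, 0.0207, 0.1586]
tool_rot: [0.566, 0.825, 0.001, 0.002]
force: [0.9, -0.5, 0.1]
grip_width: 0.0856
grasp_force: 0.0
```

```bash
python3 - <<'E'
from h import *
plan([(.456,.154,.19,21.1,5)])
E
```

```text
at [0.5089 0.0207 0.1966] yaw 21.1 tilt [ 0.0038 -0.0003] t 18.80
->  0.456 0.154 0.19 21.100000000000023
0.115 -0.001 0.005 -0.0 
0.115 -0.001 0.005 -0.0 
0.115 -0.001 0.005 -0.0 
0.115 -0.001 0.005 -0.0 
0.115 -0.001 0.005 -0.0
```

Emit:
drive_tool:
  targets: "0.115 -0.001 0.005 0 0 0 1;0.115 -0.001 0.005 0 0 0 1;0.115 -0.001 0.005 0 0 0 1;0.115 -0.001 0.005 0 0 0 1;0.118 -0.001 0.005 0 0 0 1"

```text
time: 19.22
eef_pos: [0.4538, 0.1562, 0.1491]
tool_rot: [0.566, 0.824, 0.0, 0.0]
force: [1.3, 0.6, -0.0]
grip_width: 0.0853
grasp_force: 0.0
```

Emit:
drive_tool:
  targets: "0 0 0 0 0 0 1;0 0 0 0 0 0 1;0 0 0 0 0 0 1"

```text
time: 19.47
eef_pos: [0.4545, 0.1551, 0.1489]
tool_rot: [0.566, 0.825, -0.0, 0.0]
force: [0.9, -0.1, 0.1]
grip_width: 0.0855
grasp_force: 0.0
```

```bash
python3 - <<'E'
from h import *
from workcell import viewer
plan([(.4555,.155,.065,21.1,5)])
t=viewer.get_image("top")["img"]; cv2.imwrite("pics/top2.png",t)
cv2.imwrite("pics/v9.png",cv2.resize(t[160:260,225:375],(750,500),interpolation=cv2.INTER_CUBIC))
E
```

```text
at [0.4545 0.1551 0.1869] yaw 21.1 tilt [ 0.0003 -0.0004] t 19.47
->  0.4555 0.155 0.065 21.099999999999994
-0.0 0.001 0.098 0.0 
-0.0 0.001 0.098 0.0 
-0.0 0.001 0.098 0.0 
-0.0 0.001 0.098 0.0 
-0.0 0.001 0.098 0.0
```

View pics/v9.png

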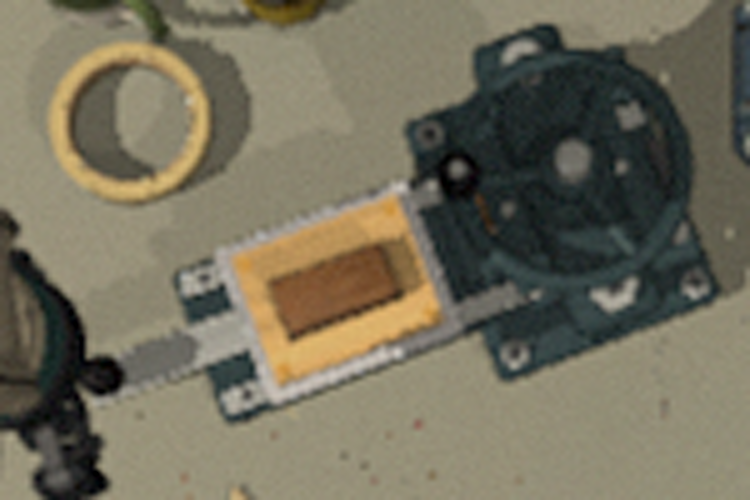

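The crop shows the block lying square and flat inside the pocket at about (335,290), with the bed knob at (98,375) and the crank at (458,172). Next I grip the bed knob.

Emit:
drive_tool:
  targets: "0 0.003 0.1 0 0 0 1;0 0 0.1 0 0 0 1;0 0 0.1 0 0 0 1;0 0 0.1 0 0 0 1;0 0 0.1 0 0 0 1"

```text
time: 19.93
eef_pos: [0.456, 0.1543, 0.0231]
tool_rot: [0.567, 0.824, 0.0, 0.0]
force: [-0.1, -0.4, -0.3]
grip_width: 0.0858
grasp_force: 0.0
```

Emit:
drive_tool:
  targets: "0 0 0.02 0 0 0 1;0 0 0 0 0 0 1;0 0 0 0 0 0 -1;0 0 0 0 0 0 -1;0 0 0 0 0 0 -1"

```text
time: 20.35
eef_pos: [0.4571, 0.1557, 0.0207]
tool_rot: [0.566, 0.824, 0.001, 0.001]
force: [0.7, -0.0, -0.3]
grip_width: 0.0515
grasp_force: 0.0
```

Emit:
drive_tool:
  targets: "0 0 0 0 0 0 -1;0 0 0 0 0 0 -1;0 0 0 0 0 0 -1;0 0 0 0 0 0 -1"

```text
time: 20.68
eef_pos: [0.4557, 0.1556, 0.0203]
tool_rot: [0.566, 0.825, 0.0, 0.001]
force: [-2.0, -1.6, 6.9]
grip_width: 0.0222
grasp_force: 58.7
```

```bash
python3 - <<'E'
from h import *
plan([])
d=np.array([.3605,-.9327]); K=np.array([.5584,-.1121])-.146*d; print(K); plan([(*K,.057,21.1,12)])
E
```

```text
at [0.4557 0.1556 0.0583] yaw 21.1 tilt [ 0.0013 -0.0001] t 20.68
[0.505767  0.0240742]
at [0.4557 0.1556 0.0583] yaw 21.1 tilt [ 0.0013 -0.0001] t 20.68
->  0.505767 0.02407419999999999 0.057 21.099999999999994
-0.047 -0.0 0.0 -0.0 
-0.047 -0.0 0.0 -0.0 
-0.047 -0.0 0.0 -0.0 
-0.047 -0.0 0.0 -0.0 
-0.047 -0.0 0.0 -0.0 
-0.047 -0.0 0.0 -0.0 
-0.047 -0.0 0.0 -0.0 
-0.047 -0.0 0.0 -0.0 
-0.047 -0.0 0.0 -0.0 
-0.047 -0.0 0.0 -0.0 
-0.047 -0.0 0.0 -0.0 
-0.047 -0.0 0.0 -0.0
```

Emit:
drive_tool:
  targets: "-0.02 0 0 0 0 0 -1;-0.04 0 0 0 0 0 -1;-0.04 0 0 0 0 0 -1;-0.04 0 0 0 0 0 -1;-0.04 0 0 0 0 0 -1"

```text
time: 21.1
eef_pos: [0.4719, 0.1142, 0.0203]
tool_rot: [0.565, 0.825, 0.001, -0.0]
force: [-1.4, 2.8, 5.7]
grip_width: 0.0216
grasp_force: 58.7
```

Emit:
drive_tool:
  targets: "-0.04 0 0 0 0 0 -1;-0.04 0 0 0 0 0 -1;-0.04 0 0 0 0 0 -1;-0.04 0 0 0 0 0 -1;-0.04 0 0 0 0 0 -1"

```text
time: 21.52
eef_pos: [0.4902, 0.0674, 0.0203]
tool_rot: [0.566, 0.825, 0.001, 0.0]
force: [-1.5, 2.2, 5.3]
grip_width: 0.022
grasp_force: 58.7
```

Emit:
drive_tool:
  targets: "-0.04 0 0 0 0 0 -1;-0.04 0 0 0 0 0 -1;-0.03 0 0 0 0 0 -1;-0.03 0 0 0 0 0 -1;0 0 0 0 0 0 -1"

```text
time: 21.93
eef_pos: [0.5036, 0.033, 0.0203]
tool_rot: [0.566, 0.824, 0.0, 0.002]
force: [0.0, -2.3, 5.5]
grip_width: 0.0221
grasp_force: 59.1
```

```bash
python3 - <<'E'
from h import *
plan([(.5058,.0241,.057,21.1,1)])
E
```

```text
at [0.5036 0.033  0.0583] yaw 21.0 tilt [ 0.0027 -0.0014] t 21.93
->  0.5058 0.0241 0.057 21.099999999999994
-0.037 -0.005 0.005 -0.001
```

Emit:
drive_tool:
  targets: "-0.015 0 0 0 0 0 -1;-0.012 0 0 0 0 0 -1;0 0 0 0 0 0 -1"

```text
time: 22.18
eef_pos: [0.5055, 0.028, 0.0203]
tool_rot: [0.566, 0.825, 0.001, 0.001]
force: [0.3, 1.0, 6.6]
grip_width: 0.0221
grasp_force: 59.2
```

Emit:
drive_tool:
  targets: "-0.012 0 0 0 0 0 -1;0 0 0 0 0 0 -1"

```text
time: 22.35
eef_pos: [0.5065, 0.0254, 0.0203]
tool_rot: [0.566, 0.825, 0.001, 0.001]
force: [-1.1, 0.1, 6.7]
grip_width: 0.022
grasp_force: 59.2
```

Emit:
drive_tool:
  targets: "-0.01 0 0 0 0 0 -1;0 0 0 0 0 0 -1"

```text
time: 22.52
eef_pos: [0.5072, 0.0237, 0.0203]
tool_rot: [0.566, 0.825, 0.001, 0.0]
force: [-1.7, 2.5, 6.2]
grip_width: 0.0222
grasp_force: 59.3
```

Emit:
drive_tool:
  targets: "-0.01 0 0 0 0 0 -1;0 0 0 0 0 0 -1"

```text
time: 22.68
eef_pos: [0.5072, 0.0239, 0.0203]
tool_rot: [0.565, 0.825, 0.003, -0.002]
force: [-2.4, 8.4, 9.8]
grip_width: 0.0223
grasp_force: 59.6
```

Emit:
drive_tool:
  targets: "-0.01 0 0 0 0 0 -1;0 0 0 0 0 0 -1"

```text
time: 22.85
eef_pos: [0.5071, 0.0241, 0.0203]
tool_rot: [0.565, 0.825, 0.005, -0.004]
force: [-4.9, 14.7, 13.1]
grip_width: 0.0222
grasp_force: 59.9
```

Emit:
drive_tool:
  targets: "-0.01 0 0 0 0 0 -1;0 0 0 0 0 0 -1"

```text
time: 23.02
eef_pos: [0.507, 0.0242, 0.0203]
tool_rot: [0.564, 0.826, 0.007, -0.006]
force: [-5.2, 20.6, 14.8]
grip_width: 0.0224
grasp_force: 60.1
```

Emit:
drive_tool:
  targets: "0.026 0 0 0 0 0 -1;0 0 0 0 0 0 1;0 0 0 0 0 0 1;0 0 0 0 0 0 1;0 0 0 0 0 0 1"

```text
time: 23.43
eef_pos: [0.5064, 0.0216, 0.0187]
tool_rot: [0.566, 0.824, -0.0, -0.0]
force: [1.1, 0.5, -0.3]
grip_width: 0.0698
grasp_force: 0.0
```

Emit:
drive_tool:
  targets: "0 0 0 0 0 0 1;0 0 -0.1 0 0 0 1;0 0 -0.15 0 0 0 1;0 0 -0.15 0 0 0 1;0 0 -0.15 0 0 0 1"

```text
time: 23.85
eef_pos: [0.5058, 0.0216, 0.1573]
tool_rot: [0.566, 0.824, -0.0, -0.001]
force: [1.3, 0.1, 0.6]
grip_width: 0.0853
grasp_force: 0.0
```

Emit:
drive_tool:
  targets: "0.03 0 -0.15 0 0 0 1;0.03 0 -0.15 0 0 0 1;0 0 -0.15 0 0 0 1;0 0 0 0 0 0 0.2;0 0 0 0 0 0 0.2"

```text
time: 24.27
eef_pos: [0.5034, 0.0355, 0.2719]
tool_rot: [0.566, 0.824, 0.002, 0.003]
force: [0.6, -0.3, -0.5]
grip_width: 0.064
grasp_force: 0.0
```

```bash
python3 - <<'E'
from h import *
plan([(.549,-.0545,.30,0,6)])
E
```

```text
at [0.5034 0.0355 0.3099] yaw 21.1 tilt [ 0.0064 -0.0005] t 24.27
->  0.549 -0.0545 0.3 0.0
-0.067 0.007 0.007 0.039 
-0.066 0.011 0.007 0.039 
-0.066 0.015 0.007 0.039 
-0.065 0.019 0.007 0.039 
-0.063 0.023 0.007 0.039 
-0.062 0.027 0.007 0.039
```

Emit:
drive_tool:
  targets: "-0.067 0.007 0.007 0 0 0.039 0.2;-0.066 0.011 0.007 0 0 0.039 0.2;-0.066 0.015 0.007 0 0 0.039 0.2;-0.065 0.02 0.007 0 0 0.039 0.2;-0.063 0.023 0.007 0 0 0.039 0.2"

```text
time: 24.68
eef_pos: [0.5386, -0.0399, 0.2575]
tool_rot: [0.686, 0.727, -0.001, -0.002]
force: [-0.1, 0.0, 0.2]
grip_width: 0.0512
grasp_force: 0.0
```

Emit:
drive_tool:
  targets: "-0.062 0.027 0.007 0 0 0.039 0.2;0 0 0 0 0 0 0.2;0 0 0 0 0 0 0.2;0 0 0 0 0 0 0.2"

```text
time: 25.02
eef_pos: [0.5462, -0.0539, 0.2569]
tool_rot: [0.707, 0.707, -0.001, -0.001]
force: [-0.5, -0.0, -0.6]
grip_width: 0.0512
grasp_force: 0.0
```

```bash
python3 - <<'E'
from h import *
plan([(.5492,-.053,.26,0,2),(.5492,-.053,.21,0,3)])
E
```

```text
at [ 0.5462 -0.0539  0.2949] yaw 0.0 tilt [-0.003  0.001] t 25.02
->  0.5492 -0.053 0.26 0.0
0.002 0.006 0.07 0.0 
0.002 0.006 0.07 0.0 
->  0.5492 -0.053 0.21 0.0
0.0 0.0 0.067 -0.0 
0.0 0.0 0.067 -0.0 
0.0 0.0 0.067 -0.0
```

Emit:
drive_tool:
  targets: "0.002 0.006 0.06 0 0 0 0.2;0.002 0.006 0.06 0 0 0 0.2;0 0 0.06 0 0 0 0.2;0 0 0 0 0 0 0.2"

```text
time: 25.35
eef_pos: [0.5474, -0.0518, 0.2099]
tool_rot: [0.706, 0.708, -0.002, -0.003]
force: [-1.4, -0.8, -0.3]
grip_width: 0.0512
grasp_force: 0.0
```

Emit:
drive_tool:
  targets: "0 0 0.06 0 0 0 0.2;0 0 0.06 0 0 0 0.2;0 0 0.035 0 0 0 0.2;0 0 0 0 0 0 0.2;0 0 0 0 0 0 0.2"

```text
time: 25.77
eef_pos: [0.5499, -0.0528, 0.1748]
tool_rot: [0.707, 0.707, -0.0, -0.0]
force: [-0.2, 0.0, 0.6]
grip_width: 0.0515
grasp_force: 0.0
```

```bash
python3 - <<'E'
from h import *
plan([(.5492,-.053,.21,0,1)])
E
```

```text
at [ 0.5499 -0.0528  0.2128] yaw 0.1 tilt [-0.0008  0.0002] t 25.77
->  0.5492 -0.053 0.21 0.0
-0.001 -0.003 0.011 0.001
```

Emit:
drive_tool:
  targets: "0 0 0.005 0 0 0 -1;0 0 0 0 0 0 -1;0 0 0 0 0 0 -1;0 0 0 0 0 0 -1;0 0 0 0 0 0 -1"

```text
time: 26.18
eef_pos: [0.5515, -0.0533, 0.1748]
tool_rot: [0.707, 0.707, 0.001, 0.001]
force: [0.1, 0.6, 5.0]
grip_width: 0.0226
grasp_force: 59.0
```

Emit:
drive_tool:
  targets: "0 0 0 0 0 0 -1;0 0 0 0 0 0 -1;0 0 0 0 0 0 -1"

```text
time: 26.43
eef_pos: [0.5515, -0.0533, 0.1748]
tool_rot: [0.707, 0.707, 0.001, 0.001]
force: [0.6, 1.3, 5.7]
grip_width: 0.0225
grasp_force: 59.1
```

```bash
python3 - <<'E'
from h import *
plan([])
W=np.array([.559,-.112])
from workcell import bot
p=np.array(bot.get_state()["eef_pos"][:2])-W; a=np.degrees(np.arctan2(p[1],p[0])); print("ang",a,"r",np.hypot(*p))
a0=a; r=.06
# tool x=(0,1)?, y=(1,0): X=Y x Z
for i in range(1,40):
    t0,t1=np.radians(a0-10*(i-1)),np.radians(a0-10*i); d=r*np.array([np.cos(t1)-np.cos(t0),np.sin(t1)-np.sin(t0)])/.25
    print(i,"%.3f %.3f"%(d[1],d[0]),end=" ; ")
E
```

```text
at [ 0.5515 -0.0533  0.2128] yaw 0.0 tilt [ 0.0027 -0.0002] t 26.43
ang 97.31748377753394 r 0.059169158913507894
1 0.002 0.042 ; 2 -0.006 0.041 ; 3 -0.013 0.040 ; 4 -0.019 0.037 ; 5 -0.026 0.033 ; 6 -0.031 0.028 ; 7 -0.035 0.022 ; 8 -0.039 0.016 ; 9 -0.041 0.009 ; 10 -0.042 0.002 ; 11 -0.041 -0.006 ; 12 -0.040 -0.013 ; 13 -0.037 -0.019 ; 14 -0.033 -0.026 ; 15 -0.028 -0.031 ; 16 -0.022 -0.035 ; 17 -0.016 -0.039 ; 18 -0.009 -0.041 ; 19 -0.002 -0.042 ; 20 0.006 -0.041 ; 21 0.013 -0.040 ; 22 0.019 -0.037 ; 23 0.026 -0.033 ; 24 0.031 -0.028 ; 25 0.035 -0.022 ; 26 0.039 -0.016 ; 27 0.041 -0.009 ; 28 0.042 -0.002 ; 29 0.041 0.006 ; 30 0.040 0.013 ; 31 0.037 0.019 ; 32 0.033 0.026 ; 33 0.028 0.031 ; 34 0.022 0.035 ; 35 0.016 0.039 ; 36 0.009 0.041 ; 37 0.002 0.042 ; 38 -0.006 0.041 ; 39 -0.013 0.040 ;
```

Emit:
drive_tool:
  targets: "0.002 0.042 0 0 0 0 -1;-0.006 0.041 0 0 0 0 -1;-0.013 0.04 0 0 0 0 -1;-0.019 0.037 0 0 0 0 -1;-0.026 0.033 0 0 0 0 -1"

```text
time: 26.85
eef_pos: [0.6001, -0.0672, 0.1748]
tool_rot: [0.706, 0.708, 0.002, -0.0]
force: [0.7, 3.7, 5.4]
grip_width: 0.0219
grasp_force: 59.3
```

Emit:
drive_tool:
  targets: "-0.031 0.028 0 0 0 0 -1;-0.035 0.022 0 0 0 0 -1;-0.039 0.016 0 0 0 0 -1;-0.041 0.009 0 0 0 0 -1;0 0 0 0 0 0 -1"

```text
time: 27.27
eef_pos: [0.6205, -0.1072, 0.1749]
tool_rot: [0.707, 0.707, 0.001, 0.003]
force: [7.3, -1.0, 3.5]
grip_width: 0.0219
grasp_force: 59.2
```

```bash
cat > w.py <<'E'
from h import *
from workcell import bot
W=np.array([.559,-.112]); s=bot.get_state(); q=np.array(s["eef_pos"][:2])-W
print("ang %.1f r %.4f yaw"%(np.degrees(np.arctan2(q[1],q[0])),np.hypot(*q)),np.round(s["force"],1),np.round(s["tool_rot"],3))
E
python3 w.py
```

```text
ang 4.5 r 0.0617 yaw [ 7.3 -1.   3.5] [0.707 0.707 0.001 0.003]
```

Emit:
drive_tool:
  targets: "-0.042 0.005 0 0 0 0 -1;-0.041 -0.006 0 0 0 0 -1;-0.04 -0.012 0 0 0 0 -1;-0.037 -0.018 0 0 0 0 -1;-0.033 -0.025 0 0 0 0 -1"

```text
time: 27.68
eef_pos: [0.6046, -0.1536, 0.1748]
tool_rot: [0.707, 0.707, 0.001, 0.001]
force: [1.1, 2.5, 7.0]
grip_width: 0.0222
grasp_force: 59.5
```

Emit:
drive_tool:
  targets: "-0.028 -0.031 0 0 0 0 -1;-0.022 -0.035 0 0 0 0 -1;-0.016 -0.039 0 0 0 0 -1;-0.009 -0.041 0 0 0 0 -1;0 0 0 0 0 0 -1"

```text
time: 28.1
eef_pos: [0.5653, -0.1724, 0.1748]
tool_rot: [0.707, 0.707, -0.0, 0.0]
force: [-2.7, 0.5, 8.0]
grip_width: 0.0222
grasp_force: 59.7
```

```bash
python3 w.py
```

```text
ang -84.0 r 0.0608 yaw [-2.7  0.5  8. ] [ 0.707  0.707 -0.     0.   ]
```

Emit:
drive_tool:
  targets: "-0.002 -0.042 0 0 0 0 -1;0.006 -0.041 0 0 0 0 -1;0.013 -0.04 0 0 0 0 -1;0.019 -0.037 0 0 0 0 -1;0.026 -0.033 0 0 0 0 -1"

```text
time: 28.52
eef_pos: [0.5199, -0.1567, 0.1748]
tool_rot: [0.707, 0.707, 0.001, 0.002]
force: [4.2, 2.0, 5.6]
grip_width: 0.0221
grasp_force: 59.5
```

Emit:
drive_tool:
  targets: "0.031 -0.028 0 0 0 0 -1;0.035 -0.022 0 0 0 0 -1;0.039 -0.016 0 0 0 0 -1;0.041 -0.009 0 0 0 0 -1;0 0 0 0 0 0 -1"

```text
time: 28.93
eef_pos: [0.501, -0.1187, 0.1748]
tool_rot: [0.707, 0.708, 0.001, 0.001]
force: [2.7, 2.6, 6.9]
grip_width: 0.0223
grasp_force: 59.7
```

```bash
python3 w.py
```

```text
ang -173.4 r 0.0584 yaw [2.7 2.6 6.9] [0.707 0.708 0.001 0.001]
```

Emit:
drive_tool:
  targets: "0.042 -0.002 0 0 0 0 -1;0.041 0.006 0 0 0 0 -1;0.04 0.013 0 0 0 0 -1;0.037 0.019 0 0 0 0 -1;0.033 0.026 0 0 0 0 -1"

```text
time: 29.35
eef_pos: [0.5157, -0.0729, 0.1748]
tool_rot: [0.707, 0.707, -0.001, 0.002]
force: [1.2, -4.3, 6.5]
grip_width: 0.0223
grasp_force: 59.7
```

Emit:
drive_tool:
  targets: "0.028 0.031 0 0 0 0 -1;0.022 0.035 0 0 0 0 -1;0.016 0.039 0 0 0 0 -1;0.009 0.041 0 0 0 0 -1;0 0 0 0 0 0 -1"

```text
time: 29.77
eef_pos: [0.5536, -0.053, 0.1748]
tool_rot: [0.707, 0.707, 0.0, 0.001]
force: [1.7, 0.0, 7.7]
grip_width: 0.0223
grasp_force: 59.8
```

```bash
python3 w.py
```

```text
ang 95.3 r 0.0592 yaw [1.7 0.  7.7] [0.707 0.707 0.    0.001]
```

Emit:
drive_tool:
  targets: "0.001 0.042 0 0 0 0 -1;-0.006 0.041 0 0 0 0 -1;0 0 0 0 0 0 -1"

```text
time: 30.02
eef_pos: [0.5692, -0.0532, 0.1747]
tool_rot: [0.707, 0.707, -0.002, -0.003]
force: [-9.4, 3.6, 16.4]
grip_width: 0.0223
grasp_force: 61.3
```

Emit:
drive_tool:
  targets: "-0.006 0.02 0 0 0 0 -1;0 0 0 0 0 0 -1"

```text
time: 30.18
eef_pos: [0.5691, -0.0531, 0.1746]
tool_rot: [0.707, 0.707, -0.004, -0.007]
force: [-19.5, 5.5, 22.6]
grip_width: 0.0223
grasp_force: 63.0
```

Emit:
drive_tool:
  targets: "-0.005 0.014 0 0 0 0 -1;0 0 0 0 0 0 -1"

```text
time: 30.35
eef_pos: [0.5689, -0.0531, 0.1744]
tool_rot: [0.707, 0.708, -0.006, -0.01]
force: [-27.1, 7.7, 27.4]
grip_width: 0.022
grasp_force: 64.7
```

```bash
python3 w.py
```

```text
ang 80.5 r 0.0597 yaw [-27.1   7.7  27.4] [ 0.707  0.708 -0.006 -0.01 ]
```

The wheel is hard against something after 377°, allowing for the start angle. I'll unload, release and lift clear, then look.

Emit:
drive_tool:
  targets: "0.008 -0.034 0 0 0 0 -1;0 0 0 0 0 0 -1;0 0 0 0 0 0 0.2;0 0 0 0 0 0 0.2;0 0 0 0 0 0 0.2"

```text
time: 30.77
eef_pos: [0.5713, -0.055, 0.1722]
tool_rot: [0.707, 0.707, -0.001, -0.001]
force: [0.8, -0.1, 0.0]
grip_width: 0.0513
grasp_force: 0.0
```

Emit:
drive_tool:
  targets: "0 0 0 0 0 0 0.2;0 0 -0.08 0 0 0 0.2;0 0 -0.1 0 0 0 0.2;0 0 -0.1 0 0 0 0.2;0 0 -0.1 0 0 0 0.2"

```text
time: 31.18
eef_pos: [0.572, -0.0553, 0.2684]
tool_rot: [0.707, 0.707, -0.001, -0.001]
force: [0.2, 0.1, -0.1]
grip_width: 0.0514
grasp_force: 0.0
```

Emit:
drive_tool:
  targets: "0.14 -0.07 0 0 0 0 0.2;0.14 -0.07 0 0 0 0 0.2;0.14 -0.07 0 0 0 0 0.2;0.14 -0.07 0 0 0 0 0.2;0.14 -0.07 0 0 0 0 0.2"

```text
time: 31.6
eef_pos: [0.4839, 0.1208, 0.2679]
tool_rot: [0.707, 0.707, -0.0, -0.0]
force: [-0.0, 0.4, -0.1]
grip_width: 0.0513
grasp_force: 0.0
```

Emit:
drive_tool:
  targets: "0.14 -0.07 0 0 0 0 0.2;0.14 -0.07 0 0 0 0 0.2;0 0 0 0 0 0 0.2;0 0 0 0 0 0 0.2"

```text
time: 31.93
eef_pos: [0.4489, 0.1911, 0.268]
tool_rot: [0.706, 0.709, -0.0, 0.0]
force: [-0.2, -0.1, 0.6]
grip_width: 0.0512
grasp_force: 0.0
```

```bash
python3 - <<'E'
from h import *
from workcell import viewer
s=viewer.get_image("side")["img"]; t=viewer.get_image("top")["img"]; cv2.imwrite("pics/sideF.png",s); cv2.imwrite("pics/topF.png",t)
s0=cv2.imread("pics/side0.png")
f=lambda i,x0,x1,y0,y1,w,h: cv2.resize(i[y0:y1,x0:x1],(w,h),interpolation=cv2.INTER_CUBIC)
cv2.imwrite("pics/v10.png",np.hstack([f(s,275,355,180,280,480,600),f(t,280,370,160,225,320,600) if 0 else np.vstack([f(t,290,370,160,235,320,300),f(s0,275,355,180,255,320,300)])]))
E
```

```text
(no output)
```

View pics/v10.png

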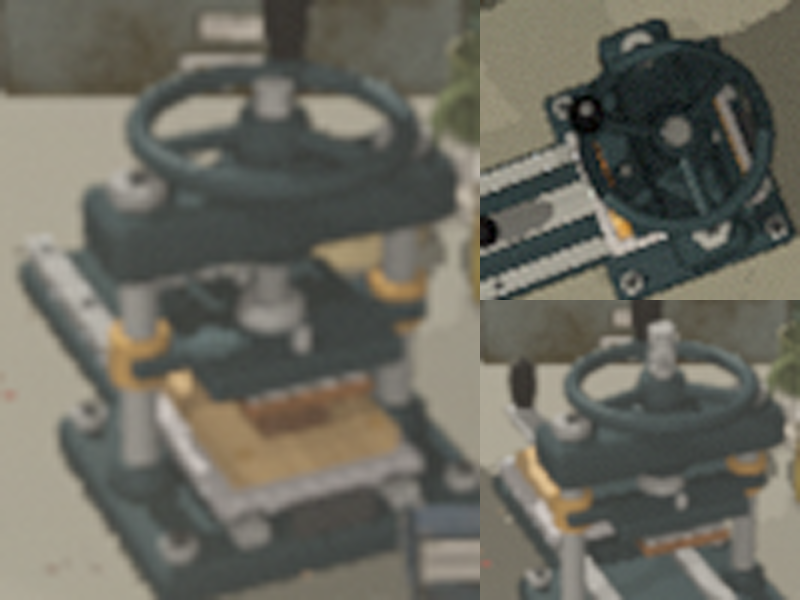

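The final view shows the bed home, the plate low over the block, and the screw top well down. The crank is at about (316.8,188.3) in the top image. I'll measure the wheel's turn from it.

```bash
python3 - <<'E'
from h import *
W=onz("top",(338.95,191.6),.236)
for n in("top0","topF"):
    t=cv2.imread(f"pics/{n}.png"); g=t.max(2)
    roi=cv2.resize(g[178:206,305:330],None,fx=8,fy=8,interpolation=cv2.INTER_CUBIC)
    m=(roi<42).astype(np.uint8); k,l,st,ce=cv2.connectedComponentsWithStats(m); i=1+st[1:,4].argmax(); c=(ce[i]+.5)/8-.5+[305,178]
    # screw top bright
    r2=cv2.resize(g[182:202,328:350],None,fx=8,fy=8,interpolation=cv2.INTER_CUBIC); m2=(r2>105).astype(np.uint8)
    k2,l2,s2,c2=cv2.connectedComponentsWithStats(m2); j=1+s2[1:,4].argmax(); h=(c2[j]+.5)/8-.5+[328,182]
    C=onz("top",c,.24); d=(C-np.array([.559,-.112,0]))[:2]; print(n,c.round(2),st[i,4]/64,"crank",C.round(4),"ang %.1f r %.4f"%(np.degrees(np.arctan2(d[1],d[0])),np.hypot(*d)),"hub",h.round(2),s2[j,4]/64)
for z in(.236,.226,.216): print("screw",z,proj("side",[.559,-.112,z]).round(1))
for n in("side0","sideF"):
    g=cv2.imread(f"pics/{n}.png").max(2); print(n,g[180:206,318:325].mean(1).round().astype(int))
E
```

```text
top0 [316.63 195.07] 59.15625 crank [ 0.5487 -0.0548  0.24  ] ang 100.2 r 0.0582 hub [338.8  191.65] 46.609375
topF [320.64 187.84] 170.46875 crank [ 0.5674 -0.065   0.24  ] ang 79.9 r 0.0478 hub [338.93 192.51] 21.65625
screw 0.236 [319.6 185.7]
screw 0.226 [319.6 189.1]
screw 0.216 [319.6 192.6]
side0 [ 82  83  84  81  84 122 156 159 146 134 132 130 133 134 128 122 127 129
 120  98  80  78  78  77  77  73]
sideF [ 62  61  64  70  72  72  70  66  65  71  75  76  81 106 123 124 128 129
 123  99  77  77  78  77  76  74]
```

```bash
python3 - <<'E'
from h import *
d=np.array([.3605,-.9327]); W=np.array([.5593,-.112]); F=W+.047*d
for z in(.068,.070,.072,.075,.078,.091): print(z,proj("side",[*F,z]).round(2))
for n in("side0","sideF"):
    h=cv2.cvtColor(cv2.imread(f"pics/{n}.png"),cv2.COLOR_BGR2HSV); print(n); 
    for y in range(234,256): print(y,[tuple(h[y,x]) for x in(322,326,330)] if 0 else [f"{h[y,x,0]}/{h[y,x,1]}/{h[y,x,2]}" for x in(322,326,330)])
E
```

```text
0.068 [326.17 248.46]
0.07 [326.18 247.84]
0.072 [326.19 247.22]
0.075 [326.21 246.28]
0.078 [326.22 245.34]
0.091 [326.3  241.25]
side0
234 ['85/21/73', '78/17/74', '81/25/72']
235 ['81/25/72', '78/18/71', '72/17/73']
236 ['84/18/71', '83/15/70', '30/13/95']
237 ['60/11/72', '36/15/83', '17/18/125']
238 ['24/13/97', '19/22/126', '13/57/129']
239 ['15/28/128', '12/58/141', '13/113/129']
240 ['12/64/135', '13/113/133', '14/113/124']
241 ['13/117/124', '13/91/132', '16/58/102']
242 ['14/100/112', '18/28/154', '83/26/87']
243 ['18/39/98', '21/15/167', '79/22/93']
244 ['81/20/90', '19/17/167', '42/10/123']
245 ['83/25/90', '21/17/154', '26/11/157']
246 ['87/26/89', '23/18/131', '18/14/177']
247 ['87/29/88', '25/13/116', '20/17/182']
248 ['83/25/90', '53/10/104', '19/15/183']
249 ['87/27/94', '83/22/94', '19/15/185']
250 ['87/29/98', '87/30/95', '16/16/176']
251 ['85/29/97', '87/29/96', '20/16/148']
252 ['85/29/98', '85/29/97', '30/11/118']
253 ['83/31/98', '87/27/96', '60/7/103']
254 ['84/26/98', '87/29/96', '83/21/95']
255 ['83/31/99', '87/29/98', '87/29/96']
sideF
234 ['23/17/122', '30
[... 225 characters left out ...]
']
240 ['68/14/74', '75/21/74', '75/21/73']
241 ['75/20/75', '78/18/72', '68/14/71']
242 ['75/14/72', '60/14/72', '40/9/82']
243 ['75/14/72', '48/15/83', '18/31/125']
244 ['36/15/83', '17/41/112', '13/67/140']
245 ['15/39/119', '14/85/132', '13/115/131']
246 ['14/75/129', '14/118/130', '15/112/121']
247 ['14/111/122', '13/114/112', '16/101/119']
248 ['14/108/111', '14/99/100', '17/96/119']
249 ['14/104/103', '13/96/98', '17/94/117']
250 ['13/94/103', '13/98/101', '16/97/126']
251 ['15/95/105', '16/99/121', '17/98/140']
252 ['16/97/131', '17/95/140', '18/95/145']
253 ['17/96/151', '17/97/145', '18/97/147']
254 ['17/96/152', '17/97/147', '17/96/149']
255 ['18/95/156', '18/96/152', '17/97/150']
```

The plate's underside measures about 72 mm (91 mm at the start), which is the seated block's top. The wheel is on its hard stop and the arm is clear, so I'll hand in.

```bash
python3 -c "
from workcell import workorder; print(workorder.finish_job())"
```

```text
the job is handed in; nothing more can be done
None
```

The job is handed in: the block is seated square in the nest, the bed is against its back stop, and the plate bears on the block (underside measured at about 72 mm) with the wheel hard on its stop after about 377°, about 0.2 rad short of the 6.8 rad given, so it may have started slightly past zero.

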